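Clamp a reglued phone in a four-post screw press with a tommy bar

TASK

The screen of the phone lying in the little four-post screw press has just been reglued. Take the bar from its wooden stand and use it, never the fingers, to turn the press's holed collar clockwise (seen from above), moving the bar on to another hole when a post gets in the way, until the pad holds the phone firmly: the turning resistance has grown to about 1.6 times what it was running free. Do not crush the phone or force the bar, leave the other things on the desk where they are, and lay the bar back in the notches of its stand.

Things in the scene. Friction and masses are not known exactly. Their poses are not given: they have to be found in the camera images.
- collar_mid (a point): Centre of the steel collar on top of the press, 110 mm above the desk, at the height of its holes; 84 mm across, 30 mm high; turns about its vertical axis (z up), fixed in height. Eight radial holes: one along this point's +x, then every 45 degrees; each 11 mm square, level, from the rim (42 mm from the axis) in to a solid core 16 mm from the axis. The 9 mm rod has a little play in them.
- collar: Same place and axes. Clockwise drives the pad down 4 mm/rad against a steady self-locking friction of 0.5 N m. The pad meets the phone after 0.45 to 0.65 rad; resistance then climbs 0.7 N m per rad; firm at 0.8 N m, 1.6 times the free torque (good: 1.4 to 1.9; over 1.95 crushes). At a halt the wrist reads less: 0.3 free, 0.6 firm. Rod-on-hole force: 75 N is normal, 110 too much.
- press: Press, fixed to the desk: steel base 150 x 150 x 16 mm; origin at its underside's centre, on the collar's axis, z up. Four posts 14 mm thick stand 48 mm from the axis in its x and in its y, to 135 mm above the desk, past the collar: a bar in the collar swings only some 70 degrees between two posts, e.g. about the press's -x axis, which faces the robot. The spindle rises 28 mm above the collar.
- press_bed (a point): Centre of the press's rubber bed, 19 mm above the desk, on the axis, on which the phone lies. The cross plate above is 126 x 126 mm, its top 91 mm above the desk.
- pad: Square pad on the spindle's foot, 66 x 66 mm, in the press under the cross plate; origin at the centre of its underside. Goes straight down as the collar turns clockwise and stops on the phone; a stiff spring behind it (44 N per mm) then yields.
- phone: Black phone, 146 x 71 x 8 mm, 0.18 kg, lying face up on the press's bed under the pad, its length along the press's x; origin at the centre of its underside, length along its x.
- bar_grip (a point): Grip point on the bar's axis, near its centre of mass. Square black handle 14 x 14 x 80 mm, then a round steel rod 9 mm thick with rounded tip; 140 mm long in all, about 0.09 kg. +x points to the rod's tip, 78 mm ahead; the handle reaches 18 mm ahead and 62 mm behind. With the rod fully in a hole this point is 94 mm from the collar's axis.
- bar_tip (a point): End of the bar's rod, on its axis, 78 mm ahead of the grip point.
- bar: The whole bar; origin on its axis where rod and handle meet, 18 mm ahead of the grip point, +x to the tip.
- stand_rest (a point): Where the bar's grip point belongs in the stand, 78 mm above the desk, +x the way the tip points. Fixed wooden stand: board 140 x 56 x 8 mm, two notched cheeks 12 mm thick, 46 mm wide, 82 mm high. The handle lies in the notch (21 mm wide) 46 mm behind this point, the rod in the notch (17 mm wide) 52 mm ahead; both open at the top.
- mouse: Black computer mouse, 107 x 59 x 36 mm, bystander; origin at the centre of its underside.
- marker_pen: Red and white marker, 135 mm long, 17 mm thick, bystander; origin at the centre of its underside.
- disk: Dark blue portable disk, 108 x 68 x 14 mm, bystander; origin at the centre of its underside.
Things that resemble listed ones, but are neither listed nor needed, are in the scene too. There is more than one size of the bar; the job needs the largest.

How it is judged:
By the outcome, as a careful person would: the job done as asked, in the order asked, and still so for the second after the job is handed in, with the robot touching nothing.
It also fails if it takes over 59 s, if anything falls off the work surface, if the arm or the gripper's body presses on something with over 40 N, if the wrist force passes 120 N, or if a joint passes its speed limit or range.

ROBOT

A 6-joint arm with a two-finger parallel gripper is mounted at the origin on the work surface; the furniture and walls round the work are solid. World frame = base frame: x ahead of the robot, y to its left, z up, the work surface at z = 0. Lengths are in mm, angles in rad, forces in N, time in s.
With the tool pointing down it reaches from about 350 to 925 mm from the base axis. Payload 6.4 kg.
Tool frame: the origin (TCP) lies midway between the tips of the shut fingers; the grasp point (between the pads) lies 19 mm behind it; z points along the fingers, y is the line along which they close (so a half turn about z gives the same grasp; the last joint's range is limited). The gripper opens to 94 mm and grips with 3 to 60 N. Pads are 16 mm wide; open, the fingers measure 119 mm over their backs; the gripper's body (75 mm by 177 mm) begins 78 mm behind the grasp point.
Start: joints at [-1.281, 0.245, 1.558, -0, 1.339, -0.174], TCP at [290.784, -581.342, 205.455] pointing down, gripper open.
Joint ranges: [-3.13, 3.13], [-1.02, 2.26], [0.13, 2.54], [-0.95, 4.09], [0.21, 2.88], [-2.74, 2.74]. Speed limits (rad/s): [2.57, 2.57, 3.14, 3.14, 3.14, 3.14].

INTERFACE

Orientations are given as [roll, pitch, yaw] about the fixed x, y, z axes, in that order (R = Rz(yaw) Ry(pitch) Rx(roll)).
In Python, from rig import bot gives the robot as it stands.
- The arm moves only by the tool carry_out, never from a script. Its argument "deltas" is a list of rows, each a list of 7 numbers: the shift along the world's x, y, z in units of 25 mm (1.0 is 25 mm), then the turn, a rotation vector about the world's x, y, z in units of 6 degrees (1.0 is 6 degrees), then the closure, from 0 (fully open) to 1 (shut). A call has 1 to 10 rows; each row is the pose to reach, as a shift and turn from the pose commanded when the call began; what a row does not reach only later rows make up. A row lasts 1/12 s, in which the tool goes at most 41.7 mm and 7.16 degrees, less where a joint would pass 70% of its speed; a pose out of reach is approached as far as the arm can. A call with a gripper value outside its range is refused whole. The fingers move at their own pace and stop on an object; the grip force is fixed at half the most. Time passes only in rows, so rows that repeat a pose let the fingers close. It gives the time, the measured TCP pose, the force, the opening and the grip force at its end, in the units of the state.
- bot.read_state(): the state, without advancing time (a new reading comes with each control period).
- bot.capture(name): name is "scene" or "side" or "wrist"; returns a dict with "pixels" (384x512x3 uint8, red, green, blue), "z_map" (384x512 float32, mm along the optical axis (not along the pixel's ray), 0 where there is no reading), "intrinsics" (3x3 intrinsics, pixels), "position" and "orientation" of the camera in the world. Camera axes: x right, y down, z forward; pixel columns grow to the right and rows downward; lengths in mm; the calibration is good to about 2 mm. A picture is of the moment at which its call begins.
- bot.sign_off(): hands the job in; it is judged then, once.
Trained networks look in a picture, given as the dict that the camera call returned (one of the last four; its "shot" number tells which), for a name from the list of things; names that differ only in an ending like _2 or _b are one class to them, and where a whole thing is asked for, a point or a joint stands for the part that bears it (a point fixed in the world has none). Each returns a list of dicts, best first, with "p" (0 to 1); they miss things now and then, are a little off and sometimes report something else, mostly with a low value. They report only what shows in the picture. A call takes as long as a camera call. They do not tell look-alikes from the thing itself.
- bot.spot_in(picture, name): "centre" ([row, column] in pixels, amid what is visible of it).
- bot.tip_of(picture, name): "centre" ([row, column] in pixels: a listed point, or the origin of a listed thing).
The state is a dict: "time_s": time; "joint_pos": joint angles; "qd": joint speeds; "tau": joint torques, N m; "ee_pos": TCP position; "tcp_rot": TCP orientation; "contact_force": force on the tool from outside, world axes, zero at the start; "moment": the same for the moment, N m; "opening": finger opening in mm; "finger_force": force on a finger pad.
Only numpy, scipy, OpenCV 4.12 (cv2) and the standard library are available. Lean on these libraries where they do the work, as an engineer would, in place of code of your own. Each camera call takes 0.05 s, during which the arm holds its last target. There are 200 camera calls.

## Working session

There is one attempt and no reset: what is moved stays moved. The work goes in short steps, Python scripts to look and compute and a tool call to move; the robot and the scene stay as the last step left them, time stands still between calls to the robot, and variables do not carry over. Pictures are saved under pics/ and viewed, at most 14 in all, crops included, and the job is handed in when it is done.

Besides the shell and the picture viewer there is one more tool, called as a command line: name --pt "numbers of a row" for each row, then --argument value for the rest. carry_out: Moves the arm, as the interface text tells. Its arguments: {"type":"object","properties":{"deltas":{"type":"array"}},"required":["deltas"]}

```bash
mkdir -p pics; ls; cat > h.py <<'E'
import numpy as np, cv2
from scipy.spatial.transform import Rotation as R
from rig import bot
def Rm(o):
    o=np.array(o,float)
    return o if o.shape==(3,3) else R.from_euler('xyz',o).as_matrix()
def world(c,rc,z=None,h=None):
    K=np.array(c['intrinsics']);r,q=rc
    d=Rm(c['orientation'])@np.array([(q-K[0,2])/K[0,0],(r-K[1,2])/K[1,1],1.])
    p=np.array(c['position'],float)
    if h is not None: return p+d*(h-p[2])/d[2]
    if z is None: z=c['z_map'][int(round(r)),int(round(q))]
    return p+d*z
def save(c,n,crop=None,s=1):
    im=c['pixels'][:,:,::-1]
    if crop: im=im[crop[0]:crop[1],crop[2]:crop[3]]
    cv2.imwrite('pics/'+n,cv2.resize(im,None,fx=s,fy=s,interpolation=cv2.INTER_CUBIC))
def cloud(c):
    K=np.array(c['intrinsics']);z=c['z_map'];v,u=np.mgrid[:z.shape[0],:z.shape[1]]
    P=np.stack([(u-K[0,2])/K[0,0]*z,(v-K[1,2])/K[1,1]*z,z],-1)@Rm(c['orientation']).T+np.array(c['position'])
    P[z==0]=np.nan
    return P
E
python3 - <<'E'
from h import *
np.set_printoptions(precision=1,suppress=True)
a=bot.capture('scene');b=bot.capture('side')
print(a['orientation'],a['position'],b['position'])
for c,n in((a,'scene'),(b,'side')):
    save(c,n+'.png',s=1.5)
    for t,hh in(('collar_mid',110),('bar_grip',78),('bar_tip',78),('stand_rest',78),('press',0),('mouse',0),('disk',0),('marker_pen',0)):
        for d in bot.tip_of(c,t)[:4]: print(n,t,round(d['p'],2),np.array(d['centre']),world(c,d['centre'],h=hh))
E
```

```text
pics
[-2.3 -0.  -1. ] [-312.8 -792.3  813.5] [  579.6 -1076.    493.8]
scene collar_mid 0.8 [142.2 265.5] [ 487.9 -316.1  110. ]
scene bar_grip 0.8 [187.5 335.6] [ 463.  -514.8   78. ]
scene bar_grip 0.72 [244.5 269.7] [ 241.4 -474.6   78. ]
scene bar_grip 0.64 [240.9 182.7] [ 158.8 -321.7   78. ]
scene bar_tip 0.78 [173.9 361.2] [ 536.5 -545.4   78. ]
scene bar_tip 0.66 [260.4 174.1] [ 110.9 -338.6   78. ]
scene bar_tip 0.61 [157.6 215.3] [ 408.9 -223.4   78. ]
scene bar_tip 0.46 [233.  242.8] [ 239.3 -412.4   78. ]
scene press 0.84 [179.8 265.9] [ 479.5 -323.3    0. ]
scene press 0.64 [143.5 265.5] [ 608.1 -244.7    0. ]
scene mouse 0.81 [190.7 193. ] [ 351.2 -191.6    0. ]
scene disk 0.69 [162.7 214. ] [ 466.3 -172.5    0. ]
scene marker_pen 0.68 [226.8 366.3] [ 460.7 -601.4    0. ]
side collar_mid 0.76 [179.7 323.3] [ 494.8 -329.   110. ]
side bar_grip 0.95 [241.7 286.2] [ 464.7 -528.1   78. ]
side bar_grip 0.75 [229.2 218.5] [ 336.2 -532.8   78. ]
side bar_grip 0.56 [186.8 209.7] [ 253.7 -388.3   78. ]
side bar_tip 0.74 [254.6 326.3] [ 538.2 -540.6   78. ]
side bar_tip 0.68 [215.9 226.7] [ 333.6 -485.7   78. ]
side bar_tip 0.67 [190.6 189.3] [ 219.  -419.3   78. ]
side stand_rest 0.65 [240.7 285.4] [ 462.6 -525.7   78. ]
side stand_rest 0.64 [178.6 318.4] [ 476.  -265.2   78. ]
side press 0.76 [223.  312.5] [ 482.5 -336.7   -0. ]
side press 0.2 [239.8 282.9] [ 434.8 -421.1    0. ]
side mouse 0.83 [185.5 272.9] [ 348.2 -195.1    0. ]
side marker_pen 0.71 [300.4 268.6] [ 455.6 -598.8    0. ]
side marker_pen 0.43 [219.4 314.8] [ 484.8 -320.2   -0. ]
```

View pics/scene.png

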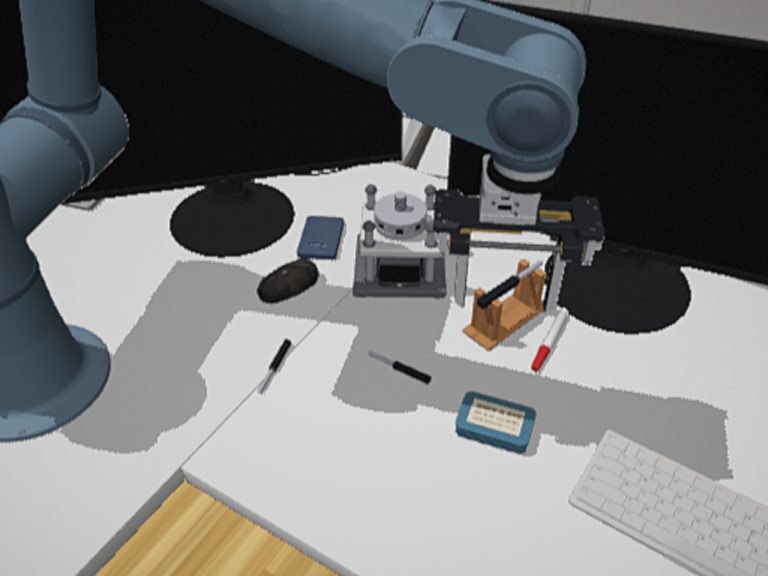

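View pics/side.png

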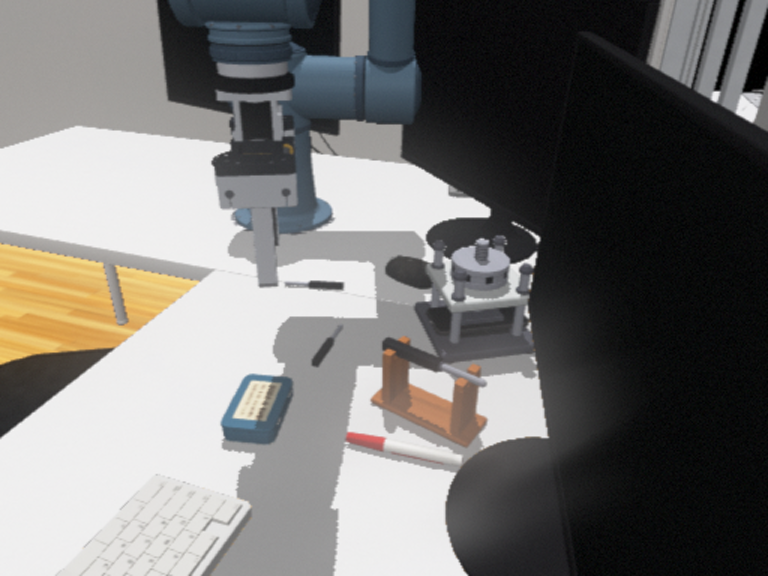

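The scene shows the press at about (145,265) px in camera pixels. Bar candidates are the bar in the wooden stand (188,336) and two small screwdriver-like bars lying on the desk, (248,267) and (241,183). The one in the stand is the largest and fits the description. Next I check it in a crop and measure its axis and the press yaw.

```bash
python3 - <<'E'
from h import *
np.set_printoptions(precision=2,suppress=True)
a=bot.capture('scene');b=bot.capture('side')
s=bot.read_state();print(s['ee_pos'],s['tcp_rot'],s['contact_force'],s['moment'],s['opening'])
out=[]
for c,n in((a,'scene'),(b,'side')):
    P=cloud(c);px=c['pixels'].astype(int)
    m=(abs(P[...,0]-480)<120)&(abs(P[...,1]+525)<70)&(P[...,2]>60)&(P[...,2]<95)&((px.max(-1)-px.min(-1))<45)
    q=P[m];print(n,'bar pts',len(q),q.min(0),q.max(0))
    mu=q.mean(0);w=np.linalg.svd(q-mu)[2][0];w*=np.sign(w[0]);t=(q-mu)@w
    print(mu,w,np.arctan2(w[1],w[0]),'ends',mu+w*np.percentile(t,1),mu+w*np.percentile(t,99),np.ptp(t))
    # press post tops and plate
    M=(abs(P[...,0]-488)<100)&(abs(P[...,1]+322)<100)
    for z0,z1 in((126,140),(121,128),(86,95)):
        k=(M&(P[...,2]>z0)&(P[...,2]<z1)).astype(np.uint8)
        nn,l,st,ce=cv2.connectedComponentsWithStats(k)
        for i in range(1,nn):
            if st[i,4]>5: print(n,z0,st[i,4],P[l==i].mean(0),np.ptp(P[l==i],0)[:2])
        q=P[k>0]
        if z0==86: 
            r=cv2.minAreaRect(q[:,:2].astype(np.float32));print('plate rect',r)
    far=P[(P[...,2]>30)&(P[...,0]>380)&(abs(P[...,1]+420)<350)]
    for y in range(-750,-80,50):
        f=far[(abs(far[:,1]-y)<25)&(far[:,0]>580)]
        if len(f): print(y,f[:,0].min(),end='; ')
    print()
cr=b['pixels'][160:320,240:370,::-1];cr2=a['pixels'][110:240,220:370,::-1]
cv2.imwrite('pics/c1.png',np.hstack([cv2.resize(cr,(390,480),interpolation=2),cv2.resize(cr2,(400,480),interpolation=2)]))
E
```

```text
[ 290.78 -581.35  205.49] [3.14 0.   0.46] [-0.2   0.55  0.12] [-0.    0.02 -0.02] 93.47211320788634
scene bar pts 367 [ 396.18 -562.38   61.74] [ 593.04 -487.32   94.25]
[ 463.85 -523.91   82.71] [ 0.99 -0.16  0.02] -0.16533166493098195 ends [ 396.74 -512.72   81.65] [ 590.41 -545.03   84.72] 199.47238473642312
scene 126 40 [ 496.04 -258.13  131.07] [15.92 17.95]
scene 126 40 [ 545.27 -340.05  130.91] [17.01 20.4 ]
scene 126 73 [ 566.44 -392.98  135.31] [16.92 53.16]
scene 126 37 [ 478.34 -324.27  132.74] [19.4  28.32]
scene 126 44 [ 414.37 -307.41  131.5 ] [16.45 18.  ]
scene 126 24 [ 461.13 -387.13  131.19] [13.96 12.33]
scene 121 14 [ 494.23 -258.73  125.64] [11.89 17.95]
scene 121 20 [ 542.38 -341.34  125.64] [10.68 15.56]
scene 121 545 [ 477.61 -324.99  124.25] [87.41 83.77]
scene 121 18 [ 411.76 -308.08  125.53] [12.4 19.9]
scene 121 13 [ 459.23 -387.77  125.36] [ 7.59 12.66]
scene 86 78 [ 480.18 -260.4    91.28] [57.82 36.57]
scene 86 41 [ 531.38 -349.73   91.55] [38.78 18.6 ]
scene 86 523 [ 440.81 -344.06   90.87] [ 99.64 132.77]
plate rect ((482.53802490234375, -321.3861694
[... 965 characters left out ...]
9 [ 487.38 -329.41  123.75] [81.89 84.28]
side 121 28 [ 551.62 -345.06  125.17] [18.93  9.71]
side 121 27 [ 470.38 -394.57  125.31] [18.   12.93]
side 121 9 [ 565.51 -378.01  125.12] [ 4.43 20.88]
side 121 7 [ 570.74 -405.34  123.5 ] [ 3.62 19.22]
side 86 822 [ 489.64 -353.81   90.57] [168.82 148.49]
plate rect ((499.3080139160156, -353.4599914550781), (127.27163696289062, 182.0967254638672), 27.219205856323242)
-750 627.237133320025; -700 617.81899684772; -650 608.6096060507756; -600 599.6020580160217; -550 590.8091517999976; -500 581.4777049111274; -450 580.0080552422654; -400 580.0024263096554; -350 581.2107476235352; -250 644.1217125708303; -200 597.2560286611597; -150 580.1765480178905;
```

View pics/c1.png

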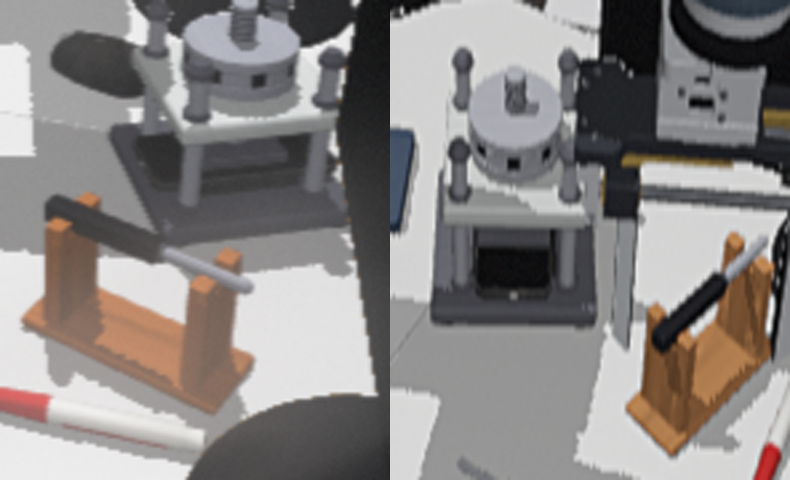

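The crop confirms the bar in the stand is the large one: 14 mm black handle on the robot side, steel rod pointing away. The collar holes and four posts are visible, with the press yawed about 31°. Next I move above the bar for a close look.

carry_out --pt "1.3 0.5 0.2 0 0 -1.1 0" --pt "2.6 1 0.4 0 0 -2.2 0" --pt "4 1.5 0.6 0 0 -3.3 0" --pt "5.3 2 0.6 0 0 -4.4 0" --pt "6.6 2.4 0.6 0 0 -5.5 0" --pt "6.6 2.4 0.6 0 0 -6.6 0" --pt "6.6 2.4 0.6 0 0 -7.1 0" --pt "6.6 2.4 0.6 0 0 -7.1 0"

```text
time_s: 1.67
ee_pos: [456.5, -520.9, 220.3]
tcp_rot: [-3.142, 0.0, -0.279]
contact_force: [-0.5, -0.4, 0.3]
opening: 93.8
finger_force: 0.0
```

```bash
python3 - <<'E'
from h import *
np.set_printoptions(precision=2,suppress=True)
s=bot.read_state();print(s['time_s'],s['ee_pos'],s['tcp_rot'],s['joint_pos'])
c=bot.capture('wrist');save(c,'w1.png',s=1.5);print(c['position'],c['orientation'])
for t,h in(('bar_grip',78),('bar_tip',78),('bar',78),('collar_mid',110)):
    for d in bot.tip_of(c,t)[:2]: print(t,round(d['p'],2),np.array(d['centre']),world(c,d['centre'],h=h))
P=cloud(c);px=c['pixels'].astype(int)
m=(abs(P[...,0]-480)<130)&(abs(P[...,1]+525)<70)&(P[...,2]>70)&(P[...,2]<90)&((px.max(-1)-px.min(-1))<40)
n,l,st,ce=cv2.connectedComponentsWithStats(m.astype(np.uint8))
for i in range(1,n):
    if st[i,4]>100:
        q=P[l==i];print(st[i],q.mean(0),cv2.minAreaRect(q[:,:2].astype(np.float32)),np.median(q[:,2]))
sd=bot.capture('side')
Q=cloud(sd);f=Q[(Q[...,2]>110)&(Q[...,2]<350)&(Q[...,0]>520)]
for y in range(-650,-250,30):
    g=f[abs(f[:,1]-y)<15]
    if len(g): print(y,np.percentile(g[:,0],2),end=';')
E
```

```text
1.6667 [ 456.49 -520.88  220.29] [-3.14  0.   -0.28] [-1.01  0.33  1.42 -0.    1.39  0.84]
[ 535.23 -543.58  399.92] [ 2.86 -0.   -1.85]
bar_grip 0.84 [181.4 260.5] [ 458.43 -526.85   78.  ]
bar_grip 0.78 [346.6 168.8] [ 256.93 -330.9    78.  ]
bar_tip 0.94 [290.  203.7] [ 333.45 -411.14   78.  ]
bar_tip 0.9 [112.2 260.1] [ 535.69 -548.22   78.  ]
bar 0.93 [165.1 259.1] [ 478.04 -530.67   78.  ]
bar 0.65 [344.4 168.2] [ 260.89 -331.5    78.  ]
[ 250  114   27  117 1150] [ 461.92 -525.76   84.03] ((467.31231689453125, -524.5739135742188), (32.209007263183594, 138.86378479003906), 81.8583984375) 84.74301406997017
-650 614.100343159299;-620 608.4427497560919;-590 602.9392501709862;-560 597.3670982962477;-530 591.9777506592026;-500 586.5892378652694;-470 580.9351993120412;-440 575.3967302538397;-410 569.989147509406;-380 562.8653656636136;-350 521.1077212152896;-320 520.0708637471512;-290 521.2698738666327;
```

View pics/w1.png

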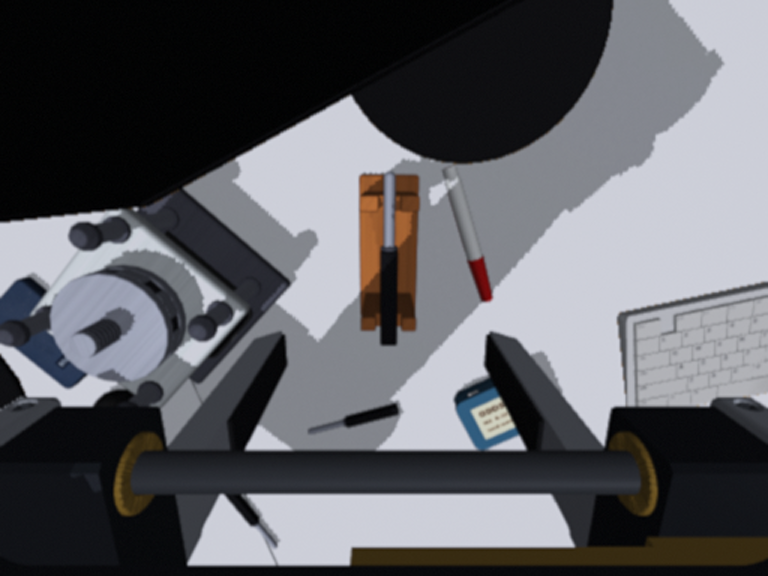

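The bar lies centred in the picture, vertical, with handle and rod meeting at (165,259) and tip at (112,260) in camera pixels. Its grip comes out at about (460,-526), with yaw -0.275 and top height 84.7 as expected. Now I descend, grasp slightly behind the grip point and close.

carry_out --pt "-0.07 -0.14 -1.5 0 0 0.03 0" --pt "-0.07 -0.14 -3 0 0 0.03 0" --pt "-0.07 -0.14 -4.5 0 0 0.03 0" --pt "-0.07 -0.14 -6 0 0 0.03 0" --pt "-0.07 -0.14 -6.3 0 0 0.03 0" --pt "-0.07 -0.14 -6.3 0 0 0.03 0"

```text
time_s: 2.47
ee_pos: [452.4, -522.8, 59.4]
tcp_rot: [-3.137, 0.005, -0.277]
contact_force: [-0.9, 0.7, 0.5]
opening: 94.0
finger_force: 0.0
```

carry_out --pt "0 0 0 0 0 0 1" --pt "0 0 0 0 0 0 1" --pt "0 0 0 0 0 0 1" --pt "0 0 0 0 0 0 1" --pt "0 0 0 0 0 0 1" --pt "0 0 0 0 0 0 1" --pt "0 0 0 0 0 0 1" --pt "0 0 0 0 0 0 1" --pt "0 0 0 0 0 0 1" --pt "0 0 0 0 0 0 1"

```text
time_s: 3.3
ee_pos: [454.0, -524.8, 62.9]
tcp_rot: [-3.141, 0.0, -0.277]
contact_force: [0.4, -0.4, -0.3]
opening: 30.7
finger_force: 0.0
```

carry_out --pt "0 0 0 0 0 0 1" --pt "0 0 0 0 0 0 1" --pt "0 0 0 0 0 0 1" --pt "0 0 0 0 0 0 1" --pt "0 0 0 0 0 0 1"

```text
time_s: 3.72
ee_pos: [454.1, -524.7, 62.9]
tcp_rot: [-3.141, 0.0, -0.277]
contact_force: [-0.3, 0.6, 0.3]
opening: 13.6
finger_force: 30.0
```

```bash
python3 - <<'E'
from h import *
np.set_printoptions(precision=2,suppress=True)
s=bot.read_state();print(s['time_s'],s['ee_pos'],s['contact_force'],s['moment'],s['opening'],s['finger_force'])
E
```

```text
3.7167 [ 454.06 -524.67   62.88] [-0.28  0.58  0.33] [ 0.2  -0.04  0.  ] 13.624516300123643 29.999817609786987
```

carry_out --pt "0 0 1.2 0 0 0 1" --pt "0 0 2.8 0 0 0 1" --pt "0 0 4.4 0 0 0 1" --pt "-0.6 0.6 5.6 0 0 1.1 1" --pt "-1.4 1.5 5.6 0 0 2.2 1" --pt "-2.2 2.4 5.6 0 0 3.4 1" --pt "-3 3.3 5.6 0 0 4.5 1" --pt "-3.8 4.1 5.6 0 0 5.6 1" --pt "-4.4 4.7 5.6 0 0 6.7 1" --pt "-4.4 4.7 5.6 0 0 7.75 1"

```text
time_s: 4.55
ee_pos: [342.0, -404.6, 202.2]
tcp_rot: [-3.139, 0.0, 0.54]
contact_force: [0.2, -0.1, -1.0]
opening: 13.9
finger_force: 30.0
```

```bash
cat >> h.py <<'E'
def proj(c,X):
    K=np.array(c['intrinsics']);q=(np.atleast_2d(X)-np.array(c['position']))@Rm(c['orientation'])
    return q[:,:2]/q[:,2:]*[K[0,0],K[1,1]]+[K[0,2],K[1,2]]
def holes(c,ctr,r=42):
    g=c['pixels'].mean(-1).astype(np.float32);th=np.radians(np.arange(0,360,1.))
    best=[]
    v=np.array(c['position'])[:2]-ctr[:2]
    vis=np.cos(th)*v[0]+np.sin(th)*v[1]>0.35*np.hypot(*v)
    prof=np.zeros(len(th))
    for z in(107,109,110,111,113):
        p=proj(c,np.c_[ctr[0]+r*np.cos(th),ctr[1]+r*np.sin(th),0*th+z]).astype(np.float32)
        prof+=cv2.remap(g,p[:,:1],p[:,1:],1)[:,0]/5
    return np.degrees(th[vis]),prof[vis]
E
python3 - <<'E'
from h import *
np.set_printoptions(precision=1,suppress=True,linewidth=160)
s=bot.read_state();print(s['time_s'],s['ee_pos'],s['tcp_rot'],s['joint_pos'])
for n in('scene','side','wrist'):
    c=bot.capture(n);P=cloud(c)
    m=(np.hypot(P[...,0]-483,P[...,1]+325)<52)&(P[...,2]>121.5)&(P[...,2]<129)
    nn,l,st,ce=cv2.connectedComponentsWithStats(m.astype(np.uint8));i=1+np.argmax(st[1:,4])
    q=P[l==i];e=cv2.minAreaRect(q[:,:2].astype(np.float32));cc=cv2.minEnclosingCircle(q[:,:2].astype(np.float32))
    print(n,e,cc,np.median(q[:,2]),q[:,:2].mean(0))
    for t in('collar_mid','bar_tip'):
        for d in bot.tip_of(c,t)[:3]: print(t,round(d['p'],2),np.array(d['centre']),world(c,d['centre'],h=110 if t[0]=='c' else s['ee_pos'][2]+15))
    if n!='wrist':
        th,p=holes(c,np.array(cc[0]));k=p<np.median(p)*.8;print(th[k]);print(p[::3].astype(int),th[0],th[-1])
    save(c,n+'2.png',s=1.5)
yaw=s['tcp_rot'][2];print('tip kin',s['ee_pos'][0]+84*np.cos(yaw),s['ee_pos'][1]+84*np.sin(yaw))
E
```

```text
4.55 [ 342.  -404.6  202.2] [-3.1  0.   0.5] [-1.1 -0.   1.9 -0.   1.3 -0.1]
scene ((498.9205322265625, -349.5978088378906), (69.05276489257812, 18.47126007080078), 27.052453994750977) ((495.02960205078125, -341.97869873046875), 34.53318786621094) 124.19194946469997 [ 494.8 -349.8]
collar_mid 0.74 [143.2 263.4] [ 481.9 -313.9  110. ]
collar_mid 0.51 [177.7 264.7] [ 377.  -380.9  110. ]
collar_mid 0.51 [171.8 265.2] [ 394.6 -371.6  110. ]
bar_tip 0.69 [127.8 263.9] [ 406.9 -360.   217.2]
bar_tip 0.46 [233.8 243.9] [ 134.3 -486.8  217.2]
[155. 156. 157. 158. 159. 160. 161. 162. 163. 164. 165. 166. 167. 168. 169. 170. 171. 172. 173. 174. 175. 176. 177. 178. 179. 180. 181. 182. 183. 184. 185.
 186. 187. 238. 239. 240. 241. 242. 243. 244. 245. 246. 247. 248. 249. 250. 251. 252. 253. 254. 255. 256. 257. 258. 259. 260. 261. 262. 263. 264. 265.]
[140 141 137 133 115  72  36  20  17  21  21  21  21  21  17  31  83 130 141 139 138 135 124 106 102 109 108 104 119 135 142 134 107  78  78  80  82  82  78
  72  68  70  97 139 171 194 213] 140.0 278.0
side ((485.8900451660156, -323.1259765625), (81
[... 461 characters left out ...]
2. 293. 294. 295. 296. 297. 298. 299. 300. 301. 302.]
[ 88  83  78  84  89  90  90  90  89  86  84  82  79  75  71  62  56  73 102 112 113 112 113 113 113 112 108  88  57  49  51  60  85 104 103 100 100  99  98
  96  91  82  77  78  97 122 146] 208.0 346.0
wrist ((469.2950134277344, -331.4470520019531), (48.730106353759766, 82.97476959228516), 30.57666015625) ((483.29296875, -323.314697265625), 41.714969635009766) 124.44262337490358 [ 471.5 -330.3]
collar_mid 0.6 [ 16.1 252.8] [ 483.6 -322.7  110. ]
bar_tip 0.77 [111.3 258.1] [ 416.4 -367.   217.2]
bar_tip 0.69 [197.8 225.5] [ 360.9 -376.   217.2]
bar_tip 0.57 [247.1 123.4] [ 296.3 -333.9  217.2]
tip kin 414.01811909869895 -361.4338659757817
```

View pics/wrist2.png

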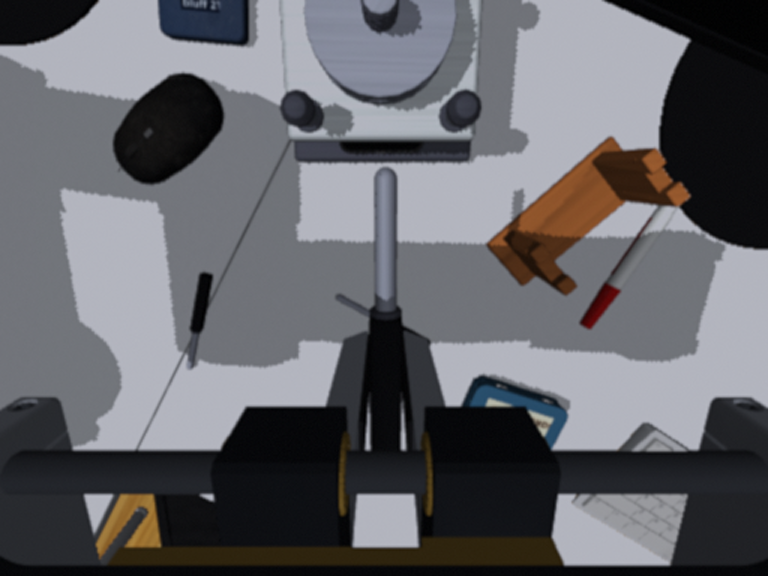

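The wrist picture shows the bar held straight, rod tip at (111,258) px, with the collar ahead at the top (centre about row 10, column 253) and the press edges parallel to the image, so its yaw is about 0.54. Now I refine the hole phase from the first scene picture and the side camera.

```bash
python3 - <<'E'
from h import *
np.set_printoptions(precision=1,suppress=True,linewidth=160)
a=bot.capture('scene');b=bot.capture('side')
a['pixels']=cv2.resize(cv2.imread('pics/scene.png'),(512,384),interpolation=cv2.INTER_AREA)[:,:,::-1]
for c,n in((a,'scene'),(b,'side')):
  for ctr in((483.5,-323),(486,-323),(483.5,-326),(480,-323)):
    th,p=holes(c,np.array(ctr))
    med=cv2.blur(p.reshape(1,-1).astype(np.float32),(45,1))[0];d=np.clip(med-p-8,0,None)
    nn,l,st,_=cv2.connectedComponentsWithStats((d>0).astype(np.uint8).reshape(-1,1))
    print(n,ctr,[(round(float((th[l[:,0]==i]*d[l[:,0]==i]).sum()/d[l[:,0]==i].sum()),1),int(st[i,4]),int(d[l[:,0]==i].max())) for i in range(1,nn)])
# post yaw from wrist: plate front edge
E
```

```text
scene (483.5, -323) [(161.2, 14, 18), (206.7, 15, 37), (249.2, 13, 14)]
scene (486, -323) [(160.4, 15, 34), (205.1, 16, 48), (246.8, 13, 22)]
scene (483.5, -326) [(156.5, 14, 24), (202.5, 15, 31), (240.1, 2, 1), (266.9, 3, 1)]
scene (480, -323) [(208.3, 15, 16), (253.0, 12, 7)]
side (483.5, -323) [(223.2, 14, 14), (259.1, 14, 25), (300.8, 15, 33), (342.7, 8, 8)]
side (486, -323) [(255.5, 14, 25), (297.1, 14, 33), (335.4, 10, 10)]
side (483.5, -326) [(224.9, 15, 15), (259.4, 13, 17), (301.2, 14, 30), (343.4, 7, 9)]
side (480, -323) [(230.6, 18, 27), (264.0, 13, 24), (306.0, 15, 32), (347.0, 1, 0)]
```

```bash
python3 - <<'E'
from h import *
from scipy.optimize import differential_evolution as DE
a=bot.capture('scene');b=bot.capture('side')
a['pixels']=cv2.resize(cv2.imread('pics/scene.png'),(512,384),interpolation=cv2.INTER_AREA)[:,:,::-1]
def score(x,c):
    cx,cy,ph,dz=x;g=c['pixels'].mean(-1).astype(np.float32)
    v=np.array(c['position'])[:2]-[cx,cy];va=np.degrees(np.arctan2(v[1],v[0]));s=0
    for k in range(8):
        t=ph+45*k;dv=abs((t-va+180)%360-180)
        if dv>52: continue
        u=np.arange(-10,10.1,1.);zz=np.arange(-11,11.1,1.);U,Z=np.meshgrid(u,zz)
        T=np.radians(t);X=np.stack([cx+np.sqrt(42**2-U**2)*np.cos(T)-U*np.sin(T),cy+np.sqrt(42**2-U**2)*np.sin(T)+U*np.cos(T),110+dz+Z],-1).reshape(-1,3)
        p=proj(c,X).astype(np.float32);I=cv2.remap(g,p[:,:1],p[:,1:],1)[:,0].reshape(U.shape)
        ins=(abs(U)<5)&(abs(Z)<5);out=(abs(U)>6.5)|(abs(Z)>6.5)
        s+=(I[out].mean()-I[ins].mean()-.5*I[out].std())*np.cos(np.radians(dv))
    return -s
for c,n in((a,'scene'),(b,'side')):
    for f in(lambda x:score(x,c),):
        r=DE(f,[(478,491),(-331,-316),(187,232),(-4,4)],seed=1,maxiter=60,popsize=12);print(n,r.x.round(1),round(r.fun,1))
for ph in(202,204,206,208,210):
    o=[min((score((x,y,ph,dz),c) for x in range(479,490,1) for y in range(-329,-317,2) for dz in(-2,0,2)))for c in(a,b)];print(ph,np.round(o,1))
E
```

```text
scene [ 490.1 -318.1  207.8   -2.2] -141.4
side [ 483.5 -316.2  210.1   -2.6] -76.9
202 [-93.3 -71.6]
204 [-129.2  -73.4]
206 [-136.1  -75. ]
208 [-138.6  -75.6]
210 [-137.8  -76.4]
```

```bash
cat >> h.py <<'E'
def rod(c,s):
    """rod/handle lateral offset in tool frame: rows of (ahead, left, up)"""
    P=(cloud(c)-np.array(s['ee_pos']))
    y=s['tcp_rot'][2];x=np.array([np.cos(y),np.sin(y),0]);n=np.array([-np.sin(y),np.cos(y),0])
    A=P@x;L=P@n;Z=P[...,2]
    m=(A>30)&(A<100)&(abs(L)<20)&(Z>5)&(Z<30)
    out=[]
    for a in range(30,100,10):
        k=m&(A>=a)&(A<a+10)
        if k.sum()>5:out.append((a+5,L[k].min(),L[k].max(),np.median(L[k]),Z[k].max(),int(k.sum())))
    return np.array(out),A[m].max()
def collar(c):
    P=cloud(c);m=(np.hypot(P[...,0]-483,P[...,1]+324)<50)&(P[...,2]>121.5)&(P[...,2]<129)
    nn,l,st,ce=cv2.connectedComponentsWithStats(m.astype(np.uint8));i=1+np.argmax(st[1:,4])
    return cv2.minEnclosingCircle(P[l==i][:,:2].astype(np.float32))
E
python3 - <<'E'
from h import *
np.set_printoptions(precision=2,suppress=True,linewidth=160)
s=bot.read_state();print(s['ee_pos'],s['tcp_rot'],s['time_s'])
c=bot.capture('wrist');o=rod(c,s);print(o[0],o[1]);print(collar(c))
P=cloud(c);
for z0,z1 in((126,140),):
    k=((np.hypot(P[...,0]-483,P[...,1]+324)>52)&(np.hypot(P[...,0]-483,P[...,1]+324)<90)&(P[...,2]>z0)&(P[...,2]<z1)).astype(np.uint8)
    nn,l,st,ce=cv2.connectedComponentsWithStats(k)
    for i in range(1,nn):
        if st[i,4]>15: print(st[i,4],cv2.minEnclosingCircle(P[l==i][:,:2].astype(np.float32)))
k=(abs(P[...,2]-91)<2)&(np.hypot(P[...,0]-483,P[...,1]+324)<95);print(cv2.minAreaRect(P[k][:,:2].astype(np.float32)))
E
```

```text
[ 344.11 -407.41  202.84] [-3.14  0.    0.53] 5.2
[[ 35.    -4.68   3.39  -0.36  21.38 222.  ]
 [ 45.    -4.63   3.3   -0.37  21.64 226.  ]
 [ 55.    -5.17   3.83  -0.38  21.96 241.  ]
 [ 65.    -5.15   3.79  -0.96  21.68 281.  ]
 [ 75.    -5.08   3.71  -0.68  21.44 286.  ]
 [ 85.    -4.39   3.05  -0.68  20.29  56.  ]] 82.43215650153965
((483.886962890625, -322.7744140625), 41.839019775390625)
444 ((418.77813720703125, -306.08477783203125), 9.886754989624023)
442 ((467.2374267578125, -388.5332946777344), 9.933670043945312)
((465.3207092285156, -333.9372863769531), (80.97784423828125, 124.83132934570312), 30.700105667114258)
```

carry_out --pt "-0.6 -0.3 -0.7 0.5 -0.87 0 1" --pt "-1.2 -0.6 -1.4 1 -1.73 0 1" --pt "-1.64 -0.9 -2 1.5 -2.6 0 1" --pt "-1.64 -0.9 -2 1.5 -2.6 0 1" --pt "-1.64 -0.9 -2 1.5 -2.6 0 1" --pt "-1.64 -0.9 -2 1.5 -2.6 0 1"

```text
time_s: 5.75
ee_pos: [303.1, -430.1, 153.3]
tcp_rot: [3.137, -0.314, 0.535]
contact_force: [0.6, 0.2, -0.8]
opening: 13.9
finger_force: 30.0
```

```bash
python3 - <<'E'
from h import *
s=bot.read_state();print(s['ee_pos'],s['tcp_rot'],s['time_s'])
c=bot.capture('wrist');print(collar(c))
p=proj(c,[[484,-323,110]])[0];print(p)
r0=max(0,int(p[1])-50);q0=int(p[0])-70;save(c,'w3.png',(r0,r0+110,q0,q0+140),5)
print(r0,q0);np.save('w3.npy',c,allow_pickle=True)
for ctr in((484,-323),(484.5,-322.5),(483.5,-323.5)):
    th,p=holes(c,np.array(ctr));d=np.clip(cv2.blur(p.reshape(1,-1).astype(np.float32),(45,1))[0]-p-6,0,None)
    nn,l,st,_=cv2.connectedComponentsWithStats((d>0).astype(np.uint8).reshape(-1,1))
    print(ctr,[(round(float((th[l[:,0]==i]*d[l[:,0]==i]).sum()/d[l[:,0]==i].sum()),1),int(st[i,4]),int(d[l[:,0]==i].max())) for i in range(1,nn)])
E
```

```text
[ 303.13299559 -430.13899219  153.31408057] [ 3.13746753 -0.31352803  0.53528262] 5.75
((468.349609375, -332.062255859375), 37.076351165771484)
[255.28891477  -8.73794155]
0 185
(484, -323) [(154.6, 11, 19), (180.2, 12, 9), (203.8, 3, 1), (215.0, 1, 0), (266.1, 13, 4)]
(484.5, -322.5) [(155.0, 11, 17), (180.1, 10, 7), (208.9, 15, 6)]
(483.5, -323.5) [(154.3, 11, 19), (180.1, 14, 11), (264.9, 13, 8)]
```

View pics/w3.png

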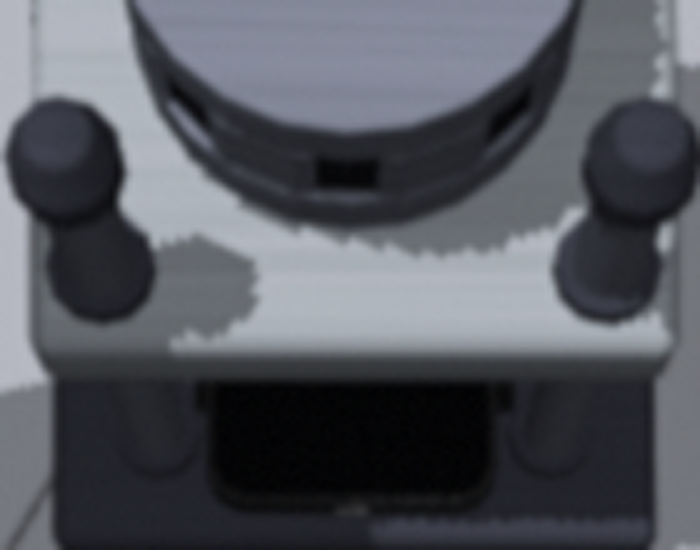

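The crop shows the front hole at crop (173,347), i.e. camera pixel (34.6,254.4), almost midway between the two near posts, with neighbours at (113,188) and (115,510) near the post directions.

```bash
python3 - <<'E'
from h import *
c=np.load('w3.npy',allow_pickle=True).item()
for rr,cc in((173,347),(113,188),(115,510)):
    for h in(109.,110.):
        w=world(c,(rr/5-.4,185+cc/5-.4),h=h);v=w[:2]-[484,-322.9];print(h,w.round(1),np.hypot(*v).round(1),np.degrees(np.arctan2(v[1],v[0])).round(1)%360)
P=cloud(c)
k=((np.hypot(P[...,0]-484,P[...,1]+323)>52)&(np.hypot(P[...,0]-484,P[...,1]+323)<90)&(P[...,2]>126)&(P[...,2]<140)).astype(np.uint8)
nn,l,st,ce=cv2.connectedComponentsWithStats(k)
for i in range(1,nn):
    if st[i,4]>15: print(st[i,4],cv2.minEnclosingCircle(P[l==i][:,:2].astype(np.float32)),np.nanmax(P[l==i][:,2]))
k=np.hypot(P[...,0]-470,P[...,1]+331)<12;print(np.median(P[k][:,2]))
# rod height in tool frame
s=bot.read_state();Rt=Rm(s['tcp_rot']);T=(P-np.array(s['ee_pos']))@Rt
m=(T[...,0]>35)&(T[...,0]<80)&(abs(T[...,1])<15)&(T[...,2]<-5)&(T[...,2]>-30)
for a in(40,50,60,70):
    k=m&(abs(T[...,0]-a)<5);print(a,np.percentile(T[k][:,2],[1,5,10]).round(1),T[k][:,1].min().round(1),T[k][:,1].max().round(1))
E
```

```text
109.0 [ 450.3 -341.6  109. ] 38.5 209.0
110.0 [ 449.8 -341.9  110. ] 39.2 209.0
109.0 [ 445.2 -311.6  109. ] 40.4 163.8
110.0 [ 444.7 -312.1  110. ] 40.8 164.6
109.0 [ 474.3 -361.3  109. ] 39.6 255.9
110.0 [ 473.7 -361.5  110. ] 40.0 255.1
456 ((417.6829528808594, -306.1300354003906), 10.05838394165039) 135.68653463345308
457 ((466.6343688964844, -388.7714538574219), 9.9360933303833) 136.2389572493574
124.21687778303814
40 [-20.8 -20.5 -20.3] -3.5 4.5
50 [-20.5 -20.3 -20. ] -3.4 4.4
60 [-20.8 -20.3 -20. ] -4.0 5.0
70 [-20.9 -20.4 -20.2] -3.9 5.0
```

```bash
cat >> h.py <<'E'
def turn(yaw,s=None):
    s=s or bot.read_state()
    return np.degrees(R.from_matrix(R.from_euler('xyz',[np.pi,0,yaw]).as_matrix()@Rm(s['tcp_rot']).T).as_rotvec())/6
C=np.array([484.,-322.9])
def tgt(deg,d,z,lat=0.5):
    s=bot.read_state();t=np.radians(deg);u=np.array([np.cos(t),np.sin(t)]);n=np.array([-u[1],u[0]])
    p=np.r_[C-d*u+lat*n,z];print(deg,d,'target',p.round(1),'delta',((p-np.array(s['ee_pos']))/25).round(3),'turn',turn(t,s).round(2))
E
python3 - <<'E'
from h import *
tgt(29.2,155,94.5)
E
```

```text
29.2 155 target [ 348.5 -398.1   94.5] delta [ 1.788  1.279 -2.373] turn [-1.45  2.62 -0.25]
```

carry_out --pt "0 0 -1 -0.7 1.3 -0.1 1" --pt "0.5 0.3 -1.7 -1.1 2 -0.2 1" --pt "1.2 0.8 -2.37 -1.45 2.62 -0.25 1" --pt "1.79 1.28 -2.37 -1.45 2.62 -0.25 1" --pt "1.79 1.28 -2.37 -1.45 2.62 -0.25 1" --pt "1.79 1.28 -2.37 -1.45 2.62 -0.25 1" --pt "1.79 1.28 -2.37 -1.45 2.62 -0.25 1" --pt "1.79 1.28 -2.37 -1.45 2.62 -0.25 1"

```text
time_s: 6.47
ee_pos: [347.8, -398.8, 94.8]
tcp_rot: [3.141, -0.001, 0.508]
contact_force: [-0.3, 0.6, -1.2]
opening: 13.6
finger_force: 30.0
```

```bash
python3 - <<'E'
from h import *
np.set_printoptions(precision=2,suppress=True)
s=bot.read_state();print(s['time_s'],s['ee_pos'],s['tcp_rot'],s['contact_force'],s['moment'])
c=bot.capture('wrist');o=rod(c,s);print(o[0],o[1]);print(collar(c))
tgt(29.2,155,94.5);tgt(29.2,120,94.5);tgt(29.2,101,94.5)
save(c,'w4.png',s=1.5)
E
```

```text
6.4667 [ 347.82 -398.85   94.75] [ 3.14 -0.    0.51] [-0.31  0.62 -1.2 ] [-0.   -0.02 -0.  ]
[[ 35.    -4.69   3.38  -0.95  21.55 223.  ]
 [ 45.    -4.64   3.3   -0.36  21.79 226.  ]
 [ 55.    -5.18   3.85  -0.37  21.81 244.  ]
 [ 65.    -5.14   3.8   -0.95  21.9  283.  ]
 [ 75.    -5.06   3.71  -0.39  21.68 285.  ]
 [ 85.    -4.42   3.07  -0.67  21.07  56.  ]] 82.43404723355722
((464.36273193359375, -334.0133056640625), 34.64677047729492)
29.2 155 target [ 348.5 -398.1   94.5] delta [ 0.04  0.03 -0.  ] turn [-0.    0.01  0.02]
29.2 120 target [ 379.  -381.    94.5] delta [ 1.26  0.72 -0.  ] turn [-0.    0.01  0.02]
29.2 101 target [ 395.6 -371.7   94.5] delta [ 1.92  1.09 -0.  ] turn [-0.    0.01  0.02]
```

View pics/w4.png

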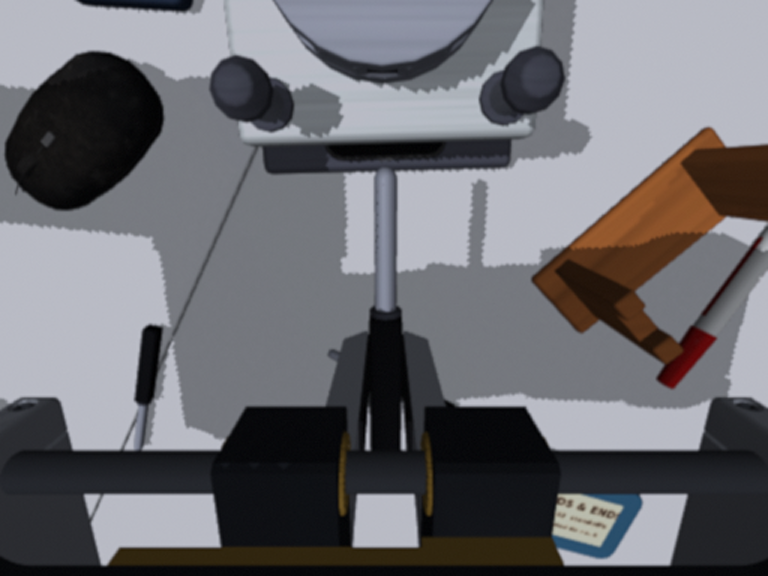

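The hole shows at (72,383) in the enlarged picture, in line with the rod at column 385. I insert gently and check force.

carry_out --pt "0.4 0.23 -0.01 0 0 0.02 1" --pt "0.8 0.46 -0.01 0 0 0.02 1" --pt "1.0 0.57 -0.01 0 0 0.02 1" --pt "1.15 0.65 -0.01 0 0 0.02 1" --pt "1.26 0.72 -0.01 0 0 0.02 1" --pt "1.26 0.72 -0.01 0 0 0.02 1"

```text
time_s: 7.02
ee_pos: [379.8, -379.4, 93.4]
tcp_rot: [-3.14, -0.001, 0.511]
contact_force: [0.1, -0.2, -1.2]
opening: 13.5
finger_force: 30.0
```

carry_out --pt "0.2 0.11 0 0 0 0 1" --pt "0.4 0.22 0 0 0 0 1" --pt "0.55 0.31 0 0 0 0 1" --pt "0.63 0.36 0 0 0 0 1" --pt "0.63 0.36 0 0 0 0 1" --pt "0.63 0.36 0 0 0 0 1"

```text
time_s: 7.52
ee_pos: [395.1, -370.8, 93.4]
tcp_rot: [-3.14, -0.001, 0.511]
contact_force: [0.5, -1.1, -1.4]
opening: 13.3
finger_force: 30.0
```

```bash
cat >> h.py <<'E'
def stat(deg_list=(),d=102):
    np.set_printoptions(precision=2,suppress=True)
    s=bot.read_state();p=np.array(s['ee_pos']);f=np.array(s['contact_force']);m=np.array(s['moment'])
    v=C-p[:2];print('t',round(s['time_s'],2),p,'rot',np.array(s['tcp_rot']),'F',f,'M',m,'d',np.hypot(*v),'ang',np.degrees(np.arctan2(v[1],v[0])),'yawdeg',np.degrees(s['tcp_rot'][2]))
    r=-v/1000;print('tau about axis',r[0]*f[1]-r[1]*f[0]+m[2],'(force part',r[0]*f[1]-r[1]*f[0],')')
    for g in deg_list: tgt(g,d,94.5)
E
python3 - <<'E'
from h import *
stat([29.2,24,19,14,9,4,0])
E
```

```text
t 7.52 [ 395.12 -370.77   93.44] rot [-3.14 -0.    0.51] F [ 0.54 -1.13 -1.41] M [ 0.05 -0.01  0.01] d 100.95170152212317 ang 28.303700042635814 yawdeg 29.265651986377296
tau about axis 0.14105653248280262 (force part 0.12614496862959393 )
29.2 102 target [ 394.7 -372.2   94.5] delta [-0.02 -0.06  0.04] turn [-0.02 -0.   -0.01]
24 102 target [ 390.6 -363.9   94.5] delta [-0.18  0.27  0.04] turn [-0.02 -0.   -0.88]
19 102 target [ 387.4 -355.6   94.5] delta [-0.31  0.6   0.04] turn [-0.02  0.   -1.71]
14 102 target [ 384.9 -347.1   94.5] delta [-0.41  0.95  0.04] turn [-0.02  0.   -2.54]
9 102 target [ 383.2 -338.4   94.5] delta [-0.48  1.3   0.04] turn [-0.02  0.   -3.38]
4 102 target [ 382.2 -329.5   94.5] delta [-0.52  1.65  0.04] turn [-0.02  0.   -4.21]
0 102 target [ 382.  -322.4   94.5] delta [-0.53  1.94  0.04] turn [-0.02  0.   -4.88]
```

carry_out --pt "-0.09 0.1 0 0 0 -0.44 1" --pt "-0.18 0.27 0 0 0 -0.88 1" --pt "-0.25 0.43 0 0 0 -1.3 1" --pt "-0.31 0.6 0 0 0 -1.71 1"

```text
time_s: 7.85
ee_pos: [387.9, -358.3, 94.5]
tcp_rot: [3.136, -0.001, 0.328]
contact_force: [2.2, -7.9, -3.0]
opening: 13.8
finger_force: 30.3
```

```bash
python3 - <<'E'
from h import *
stat([14,9,4,1])
E
```

```text
t 7.85 [ 387.89 -358.34   94.46] rot [ 3.14 -0.    0.33] F [ 2.15 -7.92 -3.02] M [-1.56 -0.32 -0.49] d 102.43455991215568 ang 20.243696253207425 yawdeg 18.768666887353124
tau about axis 0.3449099120147564 (force part 0.8377611966921015 )
14 102 target [ 384.9 -347.1   94.5] delta [-0.12  0.45  0.  ] turn [ 0.04  0.03 -0.79]
9 102 target [ 383.2 -338.4   94.5] delta [-0.19  0.8   0.  ] turn [ 0.05  0.03 -1.63]
4 102 target [ 382.2 -329.5   94.5] delta [-0.23  1.15  0.  ] turn [ 0.05  0.02 -2.46]
1 102 target [ 382.  -324.2   94.5] delta [-0.23  1.37  0.  ] turn [ 0.05  0.02 -2.96]
```

carry_out --pt "-0.05 0.17 0 0 0 -0.42 1" --pt "-0.1 0.34 0 0 0 -0.83 1" --pt "-0.14 0.52 0 0 0 -1.25 1" --pt "-0.17 0.69 0 0 0 -1.67 1" --pt "-0.19 0.87 0 0 0 -2.08 1" --pt "-0.21 1.04 0 0 0 -2.5 1" --pt "-0.22 1.26 0 0 0 -3.0 1" --pt "-0.22 1.26 0 0 0 -3.0 1"

```text
time_s: 8.52
ee_pos: [381.4, -326.8, 94.3]
tcp_rot: [3.137, -0.001, 0.014]
contact_force: [-2.5, -8.5, -2.6]
opening: 13.6
finger_force: 30.5
```

```bash
python3 - <<'E'
from h import *
stat([1,0])
E
```

```text
t 8.52 [ 381.42 -326.76   94.29] rot [ 3.14 -0.    0.01] F [-2.45 -8.45 -2.61] M [-1.52  0.62 -0.52] d 102.65715081167346 ang 2.1557750749517917 yawdeg 0.8218612205658361
tau about axis 0.34027858782748055 (force part 0.8575092888197902 )
1 102 target [ 382.  -324.2   94.5] delta [0.02 0.1  0.01] turn [0.05 0.01 0.03]
0 102 target [ 382.  -322.4   94.5] delta [0.02 0.17 0.01] turn [ 0.05  0.01 -0.14]
```

carry_out --pt "0 -0.07 0 0 0 0.1 1" --pt "-0.3 -0.08 0 0 0 0.1 1" --pt "-0.8 -0.09 0 0 0 0.1 1" --pt "-1.4 -0.1 0 0 0 0.1 1" --pt "-2 -0.11 0 0 0 0.1 1" --pt "-2.4 -0.12 0 0 0 0.1 1" --pt "-2.4 -0.12 0 0 0 0.1 1"

```text
time_s: 9.1
ee_pos: [320.5, -327.3, 93.3]
tcp_rot: [-3.14, -0.0, 0.026]
contact_force: [-0.5, 0.6, -0.9]
opening: 13.5
finger_force: 30.0
```

```bash
python3 - <<'E'
from h import *
stat()
s=bot.read_state();p=np.array(s['ee_pos'])
for g,d,z in((20,210,153),(46,210,153)):
    t=np.radians(g);u=np.array([np.cos(t),np.sin(t)])
    q=np.r_[C-d*u,z];Rt=(R.from_rotvec(np.radians(18)*np.array([np.sin(t),-np.cos(t),0]))*R.from_euler('xyz',[np.pi,0,t])).as_matrix()
    print(q,(q-p)/25,np.degrees(R.from_matrix(Rt@Rm(s['tcp_rot']).T).as_rotvec())/6)
E
```

```text
t 9.1 [ 320.47 -327.31   93.29] rot [-3.14 -0.    0.03] F [-0.53  0.64 -0.93] M [-0.01 -0.04  0.02] d 163.59079703286568 ang 1.5444279568755201 yawdeg 1.480082929832518
tau about axis -0.08684508228862614 (force part -0.10747476430326434 )
[ 286.66 -394.72  153.  ] [-1.35 -2.7   2.39] [ 0.55 -2.96  3.06]
[ 338.12 -473.96  153.  ] [ 0.71 -5.87  2.39] [ 1.22 -2.82  7.36]
```

carry_out --pt "-0.4 -0.6 0.8 0.1 -0.9 0.7 1" --pt "-0.8 -1.3 1.6 0.3 -1.8 1.5 1" --pt "-1.1 -2 2.4 0.4 -2.5 2.3 1" --pt "-1.35 -2.7 2.4 0.55 -2.9 3.06 1" --pt "-0.9 -3.5 2.4 0.7 -2.9 4.2 1" --pt "-0.4 -4.3 2.4 0.9 -2.9 5.3 1" --pt "0.2 -5.1 2.4 1.1 -2.85 6.4 1" --pt "0.71 -5.87 2.4 1.22 -2.82 7.36 1" --pt "0.71 -5.87 2.4 1.22 -2.82 7.36 1" --pt "0.71 -5.87 2.4 1.22 -2.82 7.36 1"

```text
time_s: 9.93
ee_pos: [340.2, -474.6, 152.7]
tcp_rot: [3.141, -0.315, 0.805]
contact_force: [0.6, 0.5, -1.9]
opening: 13.3
finger_force: 30.0
```

```bash
python3 - <<'E'
from h import *
stat()
c=bot.capture('wrist');np.save('w5.npy',c,allow_pickle=True)
p=proj(c,[[484,-323,110]])[0];print(p)
r0=max(0,int(p[1])-30);q0=int(p[0])-70;save(c,'w5.png',(r0,r0+110,q0,q0+140),5);print(r0,q0)
th,p=holes(c,C);print(th[0],p.astype(int))
s=bot.read_state();P=cloud(c);Rt=Rm(s['tcp_rot']);T=(P-np.array(s['ee_pos']))@Rt
m=(abs(T[...,1])<15)&(T[...,2]<-5)&(T[...,2]>-30)
for a in(40,50,60,70):
    k=m&(abs(T[...,0]-a)<5);print(a,np.percentile(T[k][:,2],[1,5,10]).round(1),T[k][:,1].min().round(1),T[k][:,1].max().round(1))
E
```

```text
t 9.93 [ 340.21 -474.64  152.72] rot [ 3.14 -0.31  0.8 ] F [ 0.57  0.49 -1.9 ] M [-0.23  0.12 -0.02] d 209.0503564379613 ang 46.54055125852312 yawdeg 46.11411859069104
tau about axis -0.0005010375227586933 (force part 0.015644616141564566 )
[253.94  -7.92]
0 183
158.0 [111 106  99  93  86  80  74  69  64  60  57  55  53  52  51  51  50  50
  49  48  46  45  43  42  41  40  40  41  47  56  63  68  71  73  73  72
  70  67  64  60  55  52  49  46  43  40  38  37  37  37  37  37  37  37
  37  37  37  38  37  37  37  37  37  37  37  36  36  37  37  37  35  31
  28  28  29  30  31  32  33  33  32  31  30  28  28  32  35  37  38  37
  36  36  35  35  35  35  36  36  36  36  36  37  37  37  36  36  35  35
  35  35  35  37  39  44  47  49  51  52  54  54  54  53  53  51  49  46
  43  41  39  39  40  43  46  51  55  60  64  68  71]
40 [-21.  -20.6 -20.4] -2.4 5.6
50 [-21.1 -20.7 -20.5] -2.3 5.5
60 [-21.  -20.7 -20.4] -2.9 6.1
70 [-21.2 -20.8 -20.5] -2.8 6.0
```

View pics/w5.png

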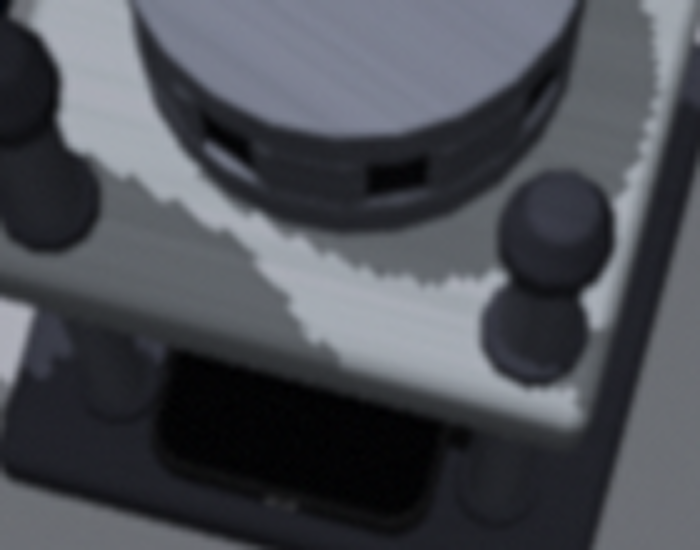

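The front hole shows at crop (172,398), with neighbours at (143,228) and (98,541).

```bash
python3 - <<'E'
from h import *
c=np.load('w5.npy',allow_pickle=True).item()
for rr,cc in((172,398),(143,228),(98,541)):
    w=world(c,(rr/5-.4,183+cc/5-.4),h=110);v=w[:2]-C;print(w.round(1),np.hypot(*v).round(1),np.degrees(np.arctan2(v[1],v[0])).round(1)%360)
P=cloud(c)
k=((np.hypot(P[...,0]-484,P[...,1]+323)>52)&(np.hypot(P[...,0]-484,P[...,1]+323)<90)&(P[...,2]>126)&(P[...,2]<140)).astype(np.uint8)
nn,l,st,ce=cv2.connectedComponentsWithStats(k)
for i in range(1,nn):
    if st[i,4]>15: print(st[i,4],cv2.minEnclosingCircle(P[l==i][:,:2].astype(np.float32)),np.nanmax(P[l==i][:,2]))
stat()
for g in(46,47,48,49,50): tgt(g,155,94.5,1.3)
E
```

```text
[ 462.9 -355.6  110. ] 38.9 237.1
[ 444.7 -330.8  110. ] 40.1 191.4
[ 490.5 -363.5  110. ] 41.1 279.1
453 ((418.1733703613281, -306.65216064453125), 9.801828384399414) 135.99294902129614
448 ((467.0751037597656, -388.66668701171875), 9.905770301818848) 135.54748848958542
t 9.98 [ 339.78 -473.77  152.85] rot [-3.14 -0.32  0.8 ] F [-0.87  0.48 -1.02] M [-0.18  0.18 -0.  ] d 208.71616850983338 ang 46.291585836291944 yawdeg 46.096348961631215
tau about axis -0.2046094981570699 (force part -0.20148657491582156 )
46 155 target [ 375.4 -433.5   94.5] delta [ 1.43  1.61 -2.33] turn [-2.17  2.09 -0.02]
47 155 target [ 377.3 -435.4   94.5] delta [ 1.5   1.54 -2.33] turn [-2.18  2.07  0.15]
48 155 target [ 379.3 -437.2   94.5] delta [ 1.58  1.46 -2.33] turn [-2.2   2.05  0.31]
49 155 target [ 381.3 -439.    94.5] delta [ 1.66  1.39 -2.33] turn [-2.22  2.03  0.48]
50 155 target [ 383.4 -440.8   94.5] delta [ 1.74  1.32 -2.33] turn [-2.24  2.01  0.65]
```

```bash
python3 - <<'E'
from h import *
tgt(56.8,158,94.5,1.2)
E
```

```text
56.8 158 target [ 396.5 -454.5   94.5] delta [ 2.268  0.773 -2.334] turn [-2.36  1.88  1.77]
```

carry_out --pt "0 -0.2 -0.6 -0.6 0.5 0.6 1" --pt "0.2 -0.3 -1.3 -1.2 1 1.2 1" --pt "0.6 -0.2 -2 -1.8 1.5 1.77 1" --pt "1.2 0.1 -2.33 -2.36 1.88 1.77 1" --pt "1.8 0.5 -2.33 -2.36 1.88 1.77 1" --pt "2.27 0.77 -2.33 -2.36 1.88 1.77 1" --pt "2.27 0.77 -2.33 -2.36 1.88 1.77 1" --pt "2.27 0.77 -2.33 -2.36 1.88 1.77 1" --pt "2.27 0.77 -2.33 -2.36 1.88 1.77 1"

```text
time_s: 10.73
ee_pos: [395.6, -455.7, 95.9]
tcp_rot: [3.14, 0.002, 0.991]
contact_force: [-0.5, -0.3, -1.0]
opening: 14.0
finger_force: 30.0
```

```bash
python3 - <<'E'
from h import *
stat();s=bot.read_state()
c=bot.capture('wrist');o=rod(c,s);print(o[0],o[1]);np.save('w6.npy',c,allow_pickle=True)
p=proj(c,[[484-35,-323-53.7,110]])[0];r0=max(0,int(p[1])-60);q0=int(p[0])-65;save(c,'w6.png',(r0,r0+120,q0,q0+130),5);print(p,r0,q0)
for d in(158,120,101.5): tgt(56.8,d,94.5,0.7)
E
```

```text
t 10.73 [ 395.65 -455.66   95.93] rot [3.14 0.   0.99] F [-0.48 -0.27 -1.04] M [-0.   -0.04 -0.02] d 159.46917537004595 ang 56.35613511223286 yawdeg 56.787633331283025
tau about axis -0.0586637425436512 (force part -0.040593416114367245 )
[[ 35.    -4.68   3.39  -0.93  21.28 215.  ]
 [ 45.    -4.61   3.33  -0.34  21.49 229.  ]
 [ 55.    -5.14   3.86  -0.35  21.38 250.  ]
 [ 65.    -5.13   3.81  -0.36  21.32 276.  ]
 [ 75.    -5.03   3.71  -0.65  21.39 290.  ]
 [ 85.   -18.67   3.1   -0.94  29.97  48.  ]
 [ 95.   -14.95 -13.64 -14.12  29.93   9.  ]] 99.15067302704038
[257.77  87.7 ] 27 192
56.8 158 target [ 396.9 -454.7   94.5] delta [ 0.06  0.04 -0.05] turn [0.02 0.01 0.01]
56.8 120 target [ 417.7 -422.9   94.5] delta [ 0.89  1.31 -0.05] turn [0.02 0.01 0.01]
56.8 101.5 target [ 427.8 -407.4   94.5] delta [ 1.29  1.93 -0.05] turn [0.02 0.01 0.01]
```

View pics/w6.png

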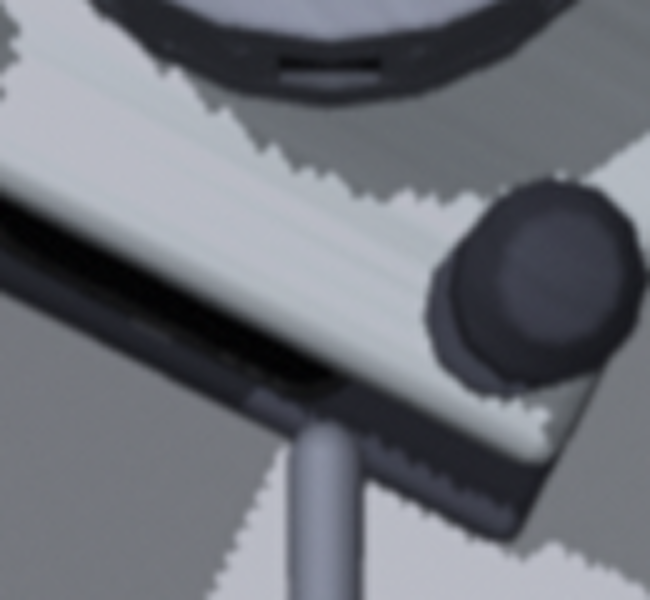

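The rod (column 326) is aligned with the hole (column 330) to about half a millimetre. Inserting.

carry_out --pt "0.35 0.5 -0.05 0 0 0 1" --pt "0.62 0.9 -0.05 0 0 0 1" --pt "0.78 1.14 -0.05 0 0 0 1" --pt "0.89 1.31 -0.05 0 0 0 1" --pt "0.89 1.31 -0.05 0 0 0 1"

```text
time_s: 11.2
ee_pos: [419.2, -420.9, 93.9]
tcp_rot: [3.141, 0.001, 0.994]
contact_force: [0.7, 0.5, -0.9]
opening: 13.5
finger_force: 30.0
```

carry_out --pt "0.12 0.18 0 0 0 0 1" --pt "0.24 0.37 0 0 0 0 1" --pt "0.34 0.52 0 0 0 0 1" --pt "0.4 0.61 0 0 0 0 1" --pt "0.4 0.61 0 0 0 0 1"

```text
time_s: 11.62
ee_pos: [428.8, -406.4, 93.9]
tcp_rot: [3.141, 0.001, 0.993]
contact_force: [0.1, -0.5, -1.0]
opening: 13.2
finger_force: 30.0
```

```bash
cat >> h.py <<'E'
def swing(a,bs,d=102,lat=.7):
    f=lambda g:(C-d*np.array([np.cos(np.radians(g)),np.sin(np.radians(g))])+lat*np.array([-np.sin(np.radians(g)),np.cos(np.radians(g))]))
    for b in bs: print([*((f(b)-f(a))/25).round(2),0,0,0,round((b-a)/6,2),1])
E
python3 - <<'E'
from h import *
stat();swing(56.8,[54,51,48,45,42,39,36,33,31])
E
```

```text
t 11.62 [ 428.84 -406.36   93.93] rot [3.14 0.   0.99] F [ 0.08 -0.55 -1.02] M [-0.02  0.01  0.01] d 100.03558839658531 ang 56.539137108892156 yawdeg 56.88571546360176
tau about axis 0.04381187749517556 (force part 0.03703615852778267 )
[np.float64(-0.16), np.float64(0.11), 0, 0, 0, -0.47, 1]
[np.float64(-0.33), np.float64(0.25), 0, 0, 0, -0.97, 1]
[np.float64(-0.49), np.float64(0.39), 0, 0, 0, -1.47, 1]
[np.float64(-0.65), np.float64(0.53), 0, 0, 0, -1.97, 1]
[np.float64(-0.79), np.float64(0.69), 0, 0, 0, -2.47, 1]
[np.float64(-0.93), np.float64(0.85), 0, 0, 0, -2.97, 1]
[np.float64(-1.06), np.float64(1.02), 0, 0, 0, -3.47, 1]
[np.float64(-1.18), np.float64(1.2), 0, 0, 0, -3.97, 1]
[np.float64(-1.25), np.float64(1.32), 0, 0, 0, -4.3, 1]
```

carry_out --pt "-0.16 0.11 0 0 0 -0.47 1" --pt "-0.33 0.25 0 0 0 -0.97 1" --pt "-0.49 0.39 0 0 0 -1.47 1" --pt "-0.65 0.53 0 0 0 -1.97 1" --pt "-0.65 0.53 0 0 0 -1.97 1"

```text
time_s: 12.03
ee_pos: [414.0, -395.7, 95.3]
tcp_rot: [3.132, 0.001, 0.782]
contact_force: [7.3, -5.6, -4.0]
opening: 14.0
finger_force: 30.4
```

```bash
python3 - <<'E'
from h import *
stat();s=bot.read_state()
c=bot.capture('wrist');o=rod(c,s);print(o[0],o[1]);swing(45,[43,41,39,37,35,33,31])
stat()
E
```

```text
t 12.03 [ 414.02 -395.72   95.28] rot [3.13 0.   0.78] F [ 7.3  -5.59 -3.95] M [-1.05 -1.14 -0.49] d 100.99669608377192 ang 46.13978055935044 yawdeg 44.80125803243551
tau about axis 0.43540152272247806 (force part 0.9228331268120256 )
[[  35.     -5.82    2.91   -1.42   21.53  224.  ]
 [  45.     -6.4     2.23   -1.99   21.08  241.  ]
 [  55.     -6.87    6.51   -1.99   28.45  226.  ]
 [  65.    -19.8    19.94    1.48   30.   1030.  ]
 [  75.    -19.98   19.96   -0.15   30.   1272.  ]
 [  85.    -19.97   20.      0.35   30.   1354.  ]
 [  95.    -19.97   19.96   -4.8    30.   1071.  ]] 99.91772227392372
[np.float64(-0.1), np.float64(0.1), 0, 0, 0, -0.33, 1]
[np.float64(-0.19), np.float64(0.21), 0, 0, 0, -0.67, 1]
[np.float64(-0.28), np.float64(0.32), 0, 0, 0, -1.0, 1]
[np.float64(-0.37), np.float64(0.43), 0, 0, 0, -1.33, 1]
[np.float64(-0.45), np.float64(0.55), 0, 0, 0, -1.67, 1]
[np.float64(-0.53), np.float64(0.67), 0, 0, 0, -2.0, 1]
[np.float64(-0.61), np.float64(0.79), 0, 0, 0, -2.33, 1]
t 12.08 [ 414.2  -395.92   95.35] rot [3.13 0.   0.78] F [ 6.25 -5.   -4.29] M [-0.98 -1.06 -0.48] d 101.01802679881837 ang 46.293325658083965 yawdeg 44.88028126486896
tau about axis 0.32168640296979106 (force part 0.8053610849309497 )
```

carry_out --pt "-0.1 0.1 0 0 0 -0.33 1" --pt "-0.19 0.21 0 0 0 -0.67 1" --pt "-0.28 0.32 0 0 0 -1.0 1" --pt "-0.37 0.43 0 0 0 -1.33 1" --pt "-0.45 0.55 0 0 0 -1.67 1" --pt "-0.45 0.55 0 0 0 -1.67 1"

```text
time_s: 12.58
ee_pos: [402.5, -382.7, 95.4]
tcp_rot: [3.132, 0.001, 0.608]
contact_force: [4.3, -7.4, -3.9]
opening: 13.6
finger_force: 30.4
```

```bash
cat >> h.py <<'E'
def tau():
    s=bot.read_state();p=np.array(s['ee_pos']);f=s['contact_force'];r=(p[:2]-C)/1000
    return round(r[0]*f[1]-r[1]*f[0]+s['moment'][2],3)
E
python3 - <<'E'
from h import *
stat();
for i in range(3): bot.capture('side');print(tau())
swing(35,[33,31,29,27,25])
E
```

```text
t 12.58 [ 402.51 -382.69   95.4 ] rot [3.13 0.   0.61] F [ 4.31 -7.38 -3.87] M [-1.35 -0.83 -0.47] d 101.07371940060142 ang 36.26598167572234 yawdeg 34.833136180783356
tau about axis 0.3892695567287177 (force part 0.8587360602559604 )
0.401
0.435
0.348
[np.float64(-0.08), np.float64(0.12), 0, 0, 0, -0.33, 1]
[np.float64(-0.15), np.float64(0.24), 0, 0, 0, -0.67, 1]
[np.float64(-0.22), np.float64(0.36), 0, 0, 0, -1.0, 1]
[np.float64(-0.29), np.float64(0.49), 0, 0, 0, -1.33, 1]
[np.float64(-0.35), np.float64(0.62), 0, 0, 0, -1.67, 1]
```

carry_out --pt "-0.08 0.12 0 0 0 -0.33 1" --pt "-0.15 0.24 0 0 0 -0.67 1" --pt "-0.22 0.36 0 0 0 -1.0 1" --pt "-0.29 0.49 0 0 0 -1.33 1" --pt "-0.29 0.49 0 0 0 -1.33 1"

```text
time_s: 13.15
ee_pos: [394.9, -370.8, 95.4]
tcp_rot: [3.131, 0.001, 0.469]
contact_force: [3.1, -7.4, -3.7]
opening: 13.7
finger_force: 30.4
```

```bash
python3 - <<'E'
from h import *
stat();l=[]
for i in range(6): bot.capture('side');l.append(tau())
print(l,np.mean(l));stat()
swing(27,[25,23,21,19,17,15])
E
```

```text
t 13.15 [ 394.94 -370.8    95.42] rot [3.13 0.   0.47] F [ 3.14 -7.43 -3.67] M [-1.64 -0.46 -0.43] d 101.1287334660303 ang 28.27210888329586 yawdeg 26.864060915907075
tau about axis 0.3853600644616032 (force part 0.8118489333627789 )
[np.float64(0.454), np.float64(0.462), np.float64(0.398), np.float64(0.423), np.float64(0.419), np.float64(0.391)] 0.42450000000000004
t 13.45 [ 395.04 -371.07   95.4 ] rot [3.13 0.   0.47] F [ 3.02 -7.9  -3.67] M [-1.56 -0.38 -0.46] d 101.16534795463532 ang 28.43717372155065 yawdeg 26.919380692540475
tau about axis 0.3908028378675547 (force part 0.8480061847344742 )
[np.float64(-0.06), np.float64(0.13), 0, 0, 0, -0.33, 1]
[np.float64(-0.12), np.float64(0.26), 0, 0, 0, -0.67, 1]
[np.float64(-0.17), np.float64(0.39), 0, 0, 0, -1.0, 1]
[np.float64(-0.22), np.float64(0.53), 0, 0, 0, -1.33, 1]
[np.float64(-0.26), np.float64(0.66), 0, 0, 0, -1.67, 1]
[np.float64(-0.3), np.float64(0.8), 0, 0, 0, -2.0, 1]
```

carry_out --pt "-0.06 0.13 0 0 0 -0.33 1" --pt "-0.12 0.26 0 0 0 -0.67 1" --pt "-0.17 0.39 0 0 0 -1.0 1" --pt "-0.22 0.53 0 0 0 -1.33 1" --pt "-0.22 0.53 0 0 0 -1.33 1"

```text
time_s: 13.87
ee_pos: [389.1, -358.0, 95.5]
tcp_rot: [3.131, 0.001, 0.33]
contact_force: [2.1, -9.6, -4.2]
opening: 13.9
finger_force: 30.5
```

```bash
python3 - <<'E'
from h import *
stat();l=[]
for i in range(6): c=bot.capture('side');l.append(tau())
print(np.array(l),np.mean(l));stat()
swing(19,[17,15,13,11,9,7])
c=bot.capture('wrist')
s=bot.read_state();print(rod(c,s)[0][:3])
E
```

```text
t 13.87 [ 389.1  -358.     95.48] rot [3.13 0.   0.33] F [ 2.11 -9.62 -4.21] M [-1.88 -0.07 -0.45] d 101.18004935497717 ang 20.300441235555386 yawdeg 18.891843009644084
tau about axis 0.5325614436645971 (force part 0.9870359485213044 )
[0.51 0.52 0.42 0.52 0.38 0.43] 0.4645000000000001
t 14.17 [ 389.2  -358.29   95.48] rot [3.13 0.   0.33] F [ 1.76 -8.63 -4.53] M [-1.82 -0.16 -0.45] d 101.19030737716882 ang 20.473991078266508 yawdeg 18.949153974482744
tau about axis 0.435175960131199 (force part 0.8807097730132873 )
[np.float64(-0.04), np.float64(0.14), 0, 0, 0, -0.33, 1]
[np.float64(-0.08), np.float64(0.27), 0, 0, 0, -0.67, 1]
[np.float64(-0.11), np.float64(0.41), 0, 0, 0, -1.0, 1]
[np.float64(-0.14), np.float64(0.55), 0, 0, 0, -1.33, 1]
[np.float64(-0.17), np.float64(0.69), 0, 0, 0, -1.67, 1]
[np.float64(-0.19), np.float64(0.83), 0, 0, 0, -2.0, 1]
[[ 35.    -5.74   3.03  -1.31  20.94 223.  ]
 [ 45.    -6.3    2.34  -1.89  21.1  241.  ]
 [ 55.    -6.79   2.29  -1.89  20.44 226.  ]]
```

carry_out --pt "-0.04 0.14 0 0 0 -0.33 1" --pt "-0.08 0.27 0 0 0 -0.67 1" --pt "-0.11 0.41 0 0 0 -1.0 1" --pt "-0.14 0.55 0 0 0 -1.33 1" --pt "-0.14 0.55 0 0 0 -1.33 1"

```text
time_s: 14.63
ee_pos: [385.1, -344.6, 95.5]
tcp_rot: [3.131, 0.001, 0.191]
contact_force: [-1.1, -10.9, -4.9]
opening: 13.5
finger_force: 30.5
```

```bash
python3 - <<'E'
from h import *
stat();l=[]
for i in range(8): c=bot.capture('side');l.append(tau())
print(np.array(l),np.mean(l));stat()
swing(11,[9,7,5,3,1,-1])
E
```

```text
t 14.63 [ 385.14 -344.58   95.46] rot [3.13 0.   0.19] F [ -1.06 -10.89  -4.94] M [-2.08  0.31 -0.49] d 101.20574885611501 ang 12.368208319404053 yawdeg 10.924521079881345
tau about axis 0.5622703788331621 (force part 1.0532369322966064 )
[0.76 0.63 0.59 0.61 0.52 0.58 0.54 0.57] 0.6000000000000001
t 15.03 [ 385.17 -344.87   95.42] rot [3.13 0.   0.19] F [ -0.23 -10.36  -4.43] M [-2.02  0.3  -0.45] d 101.24510408951815 ang 12.531963995535174 yawdeg 10.977650379079536
tau about axis 0.570817100969665 (force part 1.0190487840637568 )
[np.float64(-0.02), np.float64(0.14), 0, 0, 0, -0.33, 1]
[np.float64(-0.04), np.float64(0.28), 0, 0, 0, -0.67, 1]
[np.float64(-0.06), np.float64(0.42), 0, 0, 0, -1.0, 1]
[np.float64(-0.07), np.float64(0.57), 0, 0, 0, -1.33, 1]
[np.float64(-0.07), np.float64(0.71), 0, 0, 0, -1.67, 1]
[np.float64(-0.07), np.float64(0.85), 0, 0, 0, -2.0, 1]
```

Torque at a halt is about 0.58, close to firm. I add a small last nudge of 2.5°.

carry_out --pt "-0.01 0.07 0 0 0 -0.17 1" --pt "-0.02 0.14 0 0 0 -0.33 1" --pt "-0.03 0.18 0 0 0 -0.42 1" --pt "-0.03 0.18 0 0 0 -0.42 1"

```text
time_s: 15.37
ee_pos: [384.3, -340.6, 95.5]
tcp_rot: [3.13, 0.0, 0.147]
contact_force: [-1.1, -12.2, -3.8]
opening: 13.4
finger_force: 30.5
```

```bash
python3 - <<'E'
from h import *
stat();l=[]
for i in range(8): c=bot.capture('side');l.append(tau())
print(np.array(l),np.mean(l));stat()
E
```

```text
t 15.37 [ 384.34 -340.62   95.53] rot [3.13 0.   0.15] F [ -1.1  -12.22  -3.84] M [-2.18  0.39 -0.5 ] d 101.21842870543105 ang 10.079789112491474 yawdeg 8.44376062406712
tau about axis 0.6971299247252074 (force part 1.1986432279395822 )
[0.67 0.61 0.7  0.74 0.71 0.69 0.6  0.53] 0.656125
t 15.77 [ 384.34 -340.69   95.5 ] rot [3.13 0.   0.15] F [ -1.96 -10.12  -4.05] M [-2.19  0.4  -0.44] d 101.23258784350377 ang 10.119309715918533 yawdeg 8.46243887691711
tau about axis 0.532718139290572 (force part 0.9738784549054968 )
```

```bash
python3 - <<'E'
from h import *
swing(8.5,[11,13.5,15])
E
```

```text
[np.float64(0.03), np.float64(-0.18), 0, 0, 0, 0.42, 1]
[np.float64(0.07), np.float64(-0.35), 0, 0, 0, 0.83, 1]
[np.float64(0.09), np.float64(-0.45), 0, 0, 0, 1.08, 1]
```

carry_out --pt "0.03 -0.18 0 0 0 0.42 1" --pt "0.07 -0.35 0 0 0 0.83 1" --pt "0.09 -0.45 0 0 0 1.08 1" --pt "0.09 -0.45 0 0 0 1.08 1"

```text
time_s: 16.1
ee_pos: [386.3, -349.4, 94.5]
tcp_rot: [3.137, 0.001, 0.261]
contact_force: [-0.9, -4.4, -2.8]
opening: 13.7
finger_force: 30.1
```

```bash
python3 - <<'E'
from h import *
stat()
E
```

```text
t 16.1 [ 386.31 -349.38   94.5 ] rot [3.14 0.   0.26] F [-0.89 -4.39 -2.83] M [-0.94  0.26 -0.26] d 101.21075238161698 ang 15.166771066799631 yawdeg 14.980752760565169
tau about axis 0.14499133450143148 (force part 0.4048501557269796 )
```

carry_out --pt "0.04 -0.15 0 0 0 0.4 1" --pt "0.04 -0.15 0 0 0 0.4 1" --pt "-0.3 -0.25 0 0 0 0.4 1" --pt "-0.8 -0.41 0 0 0 0.4 1" --pt "-1.4 -0.59 0 0 0 0.4 1" --pt "-2 -0.77 0 0 0 0.4 1" --pt "-2.5 -0.93 0 0 0 0.4 1" --pt "-2.5 -0.93 0 0 0 0.4 1"

```text
time_s: 16.77
ee_pos: [321.8, -369.9, 93.5]
tcp_rot: [-3.14, 0.002, 0.302]
contact_force: [0.2, -0.2, -0.5]
opening: 13.8
finger_force: 30.0
```

```bash
python3 - <<'E'
from h import *
stat()
s=bot.read_state();p=np.array(s['ee_pos'])
g,d,z=20,210,153
t=np.radians(g);u=np.array([np.cos(t),np.sin(t)])
q=np.r_[C-d*u,z];Rt=(R.from_rotvec(np.radians(18)*np.array([np.sin(t),-np.cos(t),0]))*R.from_euler('xyz',[np.pi,0,t])).as_matrix()
print(q,(q-p)/25,np.degrees(R.from_matrix(Rt@Rm(s['tcp_rot']).T).as_rotvec())/6)
E
```

```text
t 16.77 [ 321.78 -369.9    93.47] rot [-3.14  0.    0.3 ] F [ 0.24 -0.23 -0.47] M [ 0.04 -0.   -0.02] d 168.88768141229605 ang 16.15757275836797 yawdeg 17.278376223123896
tau about axis 0.03374036867145689 (force part 0.04877830782512946 )
[ 286.66 -394.72  153.  ] [-1.4  -0.99  2.38] [ 0.95 -2.86  0.45]
```

carry_out --pt "-0.5 -0.3 0.8 0.3 -1 0.1 1" --pt "-1 -0.7 1.6 0.6 -2 0.3 1" --pt "-1.4 -1 2.4 0.95 -2.86 0.45 1" --pt "-1.4 -1 2.4 0.95 -2.86 0.45 1" --pt "-1.4 -1 2.4 0.95 -2.86 0.45 1" --pt "-1.4 -1 2.4 0.95 -2.86 0.45 1"

```text
time_s: 17.27
ee_pos: [289.0, -394.6, 153.2]
tcp_rot: [3.14, -0.314, 0.351]
contact_force: [-0.3, -0.3, -2.7]
opening: 13.7
finger_force: 30.0
```

```bash
python3 - <<'E'
from h import *
c=bot.capture('wrist');np.save('w7.npy',c,allow_pickle=True)
p=proj(c,[[484,-323,110]])[0];r0=max(0,int(p[1])-30);q0=int(p[0])-70;save(c,'w7.png',(r0,r0+110,q0,q0+140),5);print(r0,q0)
s=bot.read_state();P=cloud(c);Rt=Rm(s['tcp_rot']);T=(P-np.array(s['ee_pos']))@Rt
m=(abs(T[...,1])<15)&(T[...,2]<-5)&(T[...,2]>-30)
for a in(40,50,60,70):
    k=m&(abs(T[...,0]-a)<5);print(a,np.percentile(T[k][:,2],[1,5,10]).round(1),T[k][:,1].min().round(1),T[k][:,1].max().round(1))
print(s['ee_pos'],s['tcp_rot'])
E
```

```text
0 185
40 [-21.6 -21.  -20.9] -3.0 5.0
50 [-21.6 -21.  -20.8] -3.0 4.9
60 [-21.2 -21.  -20.8] -3.5 5.5
70 [-21.5 -21.1 -20.8] -3.4 5.4
[ 289.36419446 -394.06827315  152.8890692 ] [ 3.14091326 -0.31432903  0.35253267]
```

View pics/w7.png

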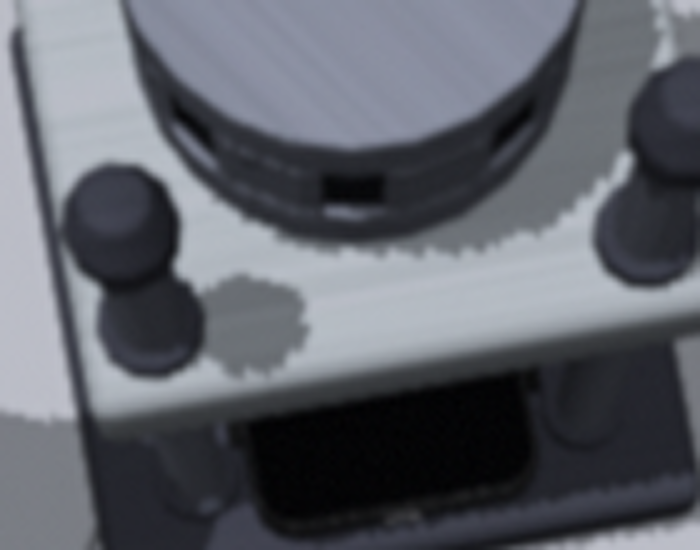

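The front hole is now at crop (188,353), about yaw 20°, so the collar has turned about 54° in all (0.95 rad). That agrees with the torque reading: firm, about 1.6 times. Now I return the bar.

```bash
python3 - <<'E'
from h import *
c=np.load('w7.npy',allow_pickle=True).item()
for rr,cc in((188,353),(121,193),(127,515)):
    w=world(c,(rr/5-.4,185+cc/5-.4),h=110);v=w[:2]-C;print(np.hypot(*v).round(1),np.degrees(np.arctan2(v[1],v[0])).round(1)%360)
s=bot.read_state();p=np.array(s['ee_pos']);print((np.array([454.1,-524.5,200])-p)/25,turn(-.277),turn(.35))
E
```

```text
39.2 199.8
39.4 153.5
40.1 245.7
[ 6.58943222 -5.21726907  1.88443723] [-0.10867688  3.04948172 -5.96033612] [-1.02677793  2.82054986 -0.02296615]
```

carry_out --pt "0.2 -0.6 0.7 -0.34 0.94 0 1" --pt "0.6 -1.4 1.4 -0.7 1.9 0 1" --pt "1.4 -2.2 1.9 -1.03 2.82 0 1" --pt "2.6 -3 1.9 -0.87 2.88 -1.1 1" --pt "3.6 -3.6 1.9 -0.7 2.93 -2.2 1" --pt "4.6 -4.2 1.9 -0.53 2.98 -3.3 1" --pt "5.6 -4.8 1.9 -0.36 3.01 -4.4 1" --pt "6.59 -5.22 1.9 -0.2 3.03 -5.4 1" --pt "6.59 -5.22 1.9 -0.11 3.05 -5.96 1" --pt "6.59 -5.22 1.9 -0.11 3.05 -5.96 1"

```text
time_s: 18.15
ee_pos: [456.0, -523.9, 198.9]
tcp_rot: [3.141, 0.003, -0.274]
contact_force: [-0.5, 0.1, -1.3]
opening: 13.8
finger_force: 30.0
```

```bash
python3 - <<'E'
from h import *
stat();s=bot.read_state();c=bot.capture('wrist');o=rod(c,s);print(o[0],o[1]);stat()
s=bot.read_state();print((np.array([454.1,-524.5,63.5])-np.array(s['ee_pos']))/25,turn(-.277))
E
```

```text
t 18.15 [ 455.97 -523.91  198.93] rot [ 3.14  0.   -0.27] F [-0.48  0.08 -1.33] M [0.06 0.02 0.02] d 202.9544097467287 ang 82.06225156483538 yawdeg -15.712576493908651
tau about axis -0.08126330827757094 (force part -0.09962859433264273 )
[[ 35.    -4.31   3.76  -0.57  21.79 217.  ]
 [ 45.    -4.27   3.7   -0.27  21.35 230.  ]
 [ 55.    -4.8    4.21  -0.57  21.47 240.  ]
 [ 65.    -4.76   4.2    0.    21.57 280.  ]
 [ 75.    -4.69   4.09  -0.01  21.26 287.  ]
 [ 85.    -4.02   3.44  -0.01  20.52  69.  ]] 82.97383270625174
t 18.2 [ 455.07 -523.98  199.36] rot [ 3.14  0.   -0.27] F [ 0.4  -0.03 -0.06] M [ 0.09 -0.04  0.03] d 203.15100228530838 ang 81.81337029653362 yawdeg -15.634562320165427
tau about axis 0.10611080544268105 (force part 0.08083031509795613 )
[-0.04 -0.02 -5.43] [ 0.   -0.02 -0.04]
```

carry_out --pt "-0.04 -0.02 -1.2 0 -0.02 -0.04 1" --pt "-0.04 -0.02 -2.4 0 -0.02 -0.04 1" --pt "-0.04 -0.02 -3.4 0 -0.02 -0.04 1" --pt "-0.04 -0.02 -4.2 0 -0.02 -0.04 1" --pt "-0.04 -0.02 -4.8 0 -0.02 -0.04 1" --pt "-0.04 -0.02 -5.2 0 -0.02 -0.04 1" --pt "-0.04 -0.02 -5.4 0 -0.02 -0.04 1" --pt "-0.04 -0.02 -5.42 0 -0.02 -0.04 1" --pt "-0.04 -0.02 -5.42 0 -0.02 -0.04 1"

```text
time_s: 18.95
ee_pos: [452.8, -526.1, 66.3]
tcp_rot: [3.14, -0.002, -0.281]
contact_force: [-0.0, 2.9, -2.1]
opening: 13.5
finger_force: 30.0
```

```bash
python3 - <<'E'
from h import *
for i in range(3): c=bot.capture('side' if i<2 else 'wrist')
stat();s=bot.read_state();o=rod(c,s);print(o[0][:6])
b=bot.capture('side');A=b['pixels'][200:310,240:350,::-1];B=c['pixels'][60:260,190:330,::-1]
cv2.imwrite('pics/c8.png',np.hstack([cv2.resize(A,(440,440),interpolation=2),cv2.resize(B,(308,440),interpolation=2)]))
E
```

```text
t 19.1 [ 452.85 -526.14   66.56] rot [ 3.14 -0.   -0.28] F [ 0.52  3.04 -3.01] M [ 0.73 -0.13 -0.11] d 205.61458627574174 ang 81.28525098887567 yawdeg -16.133740829723926
tau about axis -0.09662213203843983 (force part 0.01134566542135669 )
[[ 35.    -4.91   3.86  -0.5   21.98 230.  ]
 [ 45.    -4.82   3.76  -0.5   21.5  240.  ]
 [ 55.   -19.85  19.99  -0.5   21.96 729.  ]
 [ 65.   -19.82  19.94   0.07  21.79 869.  ]
 [ 75.    -5.17   3.55  -0.5   22.04 278.  ]
 [ 85.    -4.52   3.52  -0.51  21.61  70.  ]]
```

View pics/c8.png

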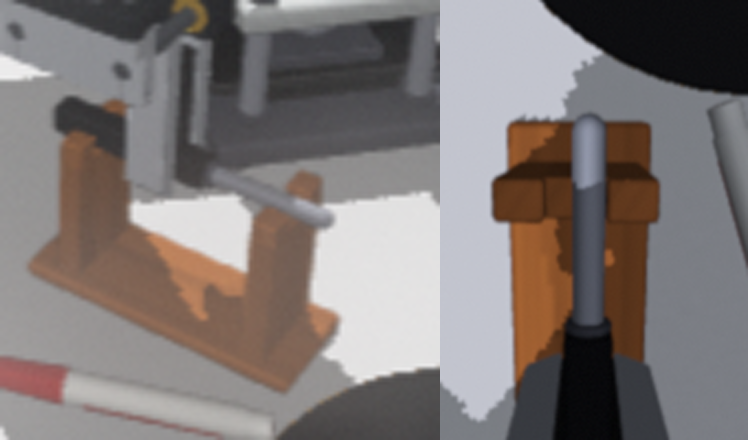

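The bar sits in both notches but about 2 mm to the right and 3 mm high. I correct sideways, then lower.

carry_out --pt "0.05 0.07 0 0 0 0 1" --pt "0.05 0.07 0 0 0 0 1" --pt "0.05 0.07 0 0 0 0 1"

```text
time_s: 19.4
ee_pos: [454.2, -526.0, 67.1]
tcp_rot: [3.137, -0.004, -0.281]
contact_force: [0.5, 0.5, -0.8]
opening: 13.8
finger_force: 30.0
```

```bash
python3 - <<'E'
from h import *
stat()
E
```

```text
t 19.4 [ 454.19 -525.96   67.15] rot [ 3.14 -0.   -0.28] F [ 0.47  0.47 -0.79] M [ 0.01  0.02 -0.01] d 205.23195359138822 ang 81.64937222612676 yawdeg -16.10527365820176
tau about axis 0.07487370457844465 (force part 0.08214868723764415 )
```

carry_out --pt "0 0.04 -0.05 0 0 0 1" --pt "0 0.04 -0.1 0 0 0 1" --pt "0 0.04 -0.13 0 0 0 1" --pt "0 0.04 -0.13 0 0 0 1" --pt "0 0.04 -0.13 0 0 0 1"

```text
time_s: 19.82
ee_pos: [453.8, -524.1, 62.9]
tcp_rot: [3.139, -0.002, -0.281]
contact_force: [-0.2, 0.2, 0.1]
opening: 14.1
finger_force: 30.0
```

```bash
python3 - <<'E'
from h import *
bot.capture('side');stat()
E
```

```text
t 19.87 [ 453.81 -524.08   62.88] rot [ 3.14 -0.   -0.28] F [-1.   -0.58  0.39] M [0.06 0.1  0.06] d 203.4312928536564 ang 81.4642613220221 yawdeg -16.12990953798371
tau about axis -0.11996447173211246 (force part -0.18342391859520338 )
```

Back at the original pose with no force. I open slowly and rise.

carry_out --pt "0 0 0 0 0 0 0.8" --pt "0 0 0 0 0 0 0.8" --pt "0 0 0 0 0 0 0.6" --pt "0 0 0 0 0 0 0.4" --pt "0 0 0 0 0 0 0.3" --pt "0 0 0 0 0 0 0.3" --pt "0 0 0 0 0 0 0.3" --pt "0 0 0 0 0 0 0.3"

```text
time_s: 20.53
ee_pos: [453.8, -523.8, 62.7]
tcp_rot: [3.139, -0.002, -0.282]
contact_force: [0.5, 1.0, -0.1]
opening: 55.4
finger_force: 0.0
```

carry_out --pt "0 0 0.5 0 0 0 0.3" --pt "0 0 1.5 0 0 0 0.3" --pt "0 0 3 0 0 0 0.3" --pt "0 0 4.5 0 0 0 0.3" --pt "-1 0 6 0 0 0 0.3" --pt "-2 0 6 0 0 0 0.3" --pt "-2 0 6 0 0 0 0.3" --pt "-2 0 6 0 0 0 0.3"

```text
time_s: 21.2
ee_pos: [403.3, -524.3, 214.3]
tcp_rot: [3.138, -0.004, -0.283]
contact_force: [-0.1, -0.2, -0.4]
opening: 65.8
finger_force: 0.0
```

```bash
python3 - <<'E'
from h import *
b=bot.capture('side');c=bot.capture('wrist');stat()
for t in('bar_grip','bar_tip'):
    for x in(b,c):
        for d in bot.tip_of(x,t)[:2]: print(t,round(d['p'],2),world(x,d['centre'],h=78).round(1))
P=cloud(c);px=c['pixels'].astype(int)
m=(abs(P[...,0]-480)<130)&(abs(P[...,1]+525)<45)&(P[...,2]>70)&(P[...,2]<95)&((px.max(-1)-px.min(-1))<40)
n,l,st,ce=cv2.connectedComponentsWithStats(m.astype(np.uint8));i=1+np.argmax(st[1:,4]);q=P[l==i];print(st[i],cv2.minAreaRect(q[:,:2].astype(np.float32)),np.percentile(q[:,2],[5,50,95]))
A=b['pixels'][180:330,230:370,::-1];B=c['pixels'][40:260,180:340,::-1]
cv2.imwrite('pics/c9.png',np.hstack([cv2.resize(A,(448,480),interpolation=2),cv2.resize(B,(349,480),interpolation=2)]))
E
```

```text
t 21.3 [ 403.99 -523.3   212.03] rot [ 3.14 -0.   -0.28] F [-0.2  -0.66 -1.01] M [ 0.08  0.02 -0.03] d 215.78423522403423 ang 68.23577012082016 yawdeg -16.12219485504887
tau about axis -0.011284583181158301 (force part 0.013797157203438715 )
bar_grip 0.88 [ 459.8 -526.3   78. ]
bar_grip 0.7 [ 336.5 -524.4   78. ]
bar_grip 0.62 [ 459.5 -523.7   78. ]
bar_grip 0.57 [ 330.8 -462.5   78. ]
bar_tip 0.91 [ 530.4 -546.7   78. ]
bar_tip 0.66 [ 475.2 -530.9   78. ]
bar_tip 0.97 [ 537.2 -549.3   78. ]
[ 224   66   39  129 1388] ((467.3299255371094, -518.9443969726562), (43.872291564941406, 137.8449249267578), 81.42192077636719) [80.27 84.61 86.42]
```

View pics/c9.png

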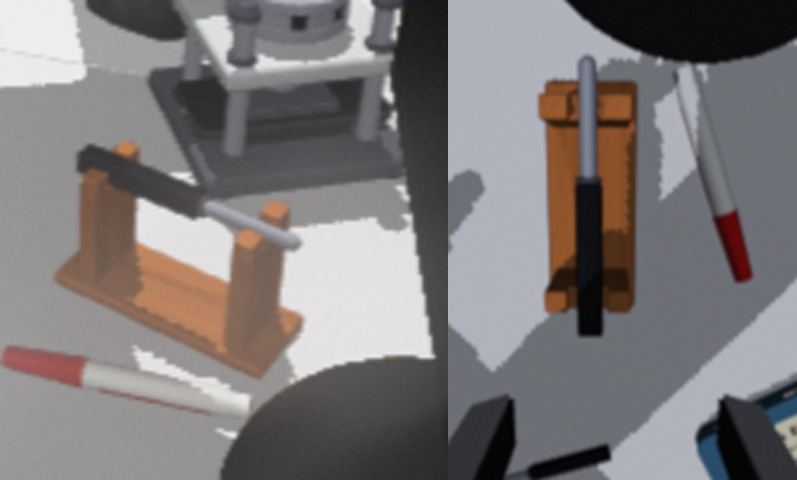

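The bar lies in both notches at its original place (top 84.6 mm, grip at (459.6,-525)), nothing else was moved, and the arm is clear. Handing in.

```bash
python3 -c "
from rig import bot
print(bot.sign_off())"
```

```text
the job is handed in; nothing more can be done
None
```

The job is handed in at about 21 s of the 59 s: I turned the collar about 54° clockwise with the bar, using two holes. The wrist read about 0.6–0.65 N m at a halt, which puts the resistance at roughly 1.6 times free running (not read directly), and the bar is back in its stand's notches.

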